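Gauge the tube adapter sleeves and sort them

TASK

Check the blue tube adapter sleeves standing on the counter: slide each one down a pin of its own on the gauge as far as it will go and let go, until all of them stand on the gauge together. Then sort them by the result: stand every sleeve that went fully home on the plate upright, flush on its end, on the sloping white shelf, and put every sleeve that stopped high on its pin in the red tray. Leave the jar, the cup and the flip-top cartridge alone.

Things in the scene. Friction and masses are not known exactly. Their poses are not given: they have to be found in the camera images.
- sleeve_a: Blue plastic tube adapter sleeve with two thin white bands near the top: 52 mm outside diameter, 64 mm tall, bore 36 mm right through, 90 g, stands upright on the counter. Origin: centre of its underside; z along the bore, upwards. All sleeves look alike outside; a tight one has a collar of 30 mm bore hidden inside, from 25 to 37 mm above its underside. May be absent.
- sleeve_b: Blue plastic tube adapter sleeve with two thin white bands near the top: 52 mm outside diameter, 64 mm tall, bore 36 mm right through, 90 g, stands upright on the counter. Origin: centre of its underside; z along the bore, upwards. All sleeves look alike outside; a tight one has a collar of 30 mm bore hidden inside, from 25 to 37 mm above its underside. May be absent.
- sleeve_c: Blue plastic tube adapter sleeve with two thin white bands near the top: 52 mm outside diameter, 64 mm tall, bore 36 mm right through, 90 g, stands upright on the counter. Origin: centre of its underside; z along the bore, upwards. All sleeves look alike outside; a tight one has a collar of 30 mm bore hidden inside, from 25 to 37 mm above its underside. May be absent.
- sleeve_d: Blue plastic tube adapter sleeve with two thin white bands near the top: 52 mm outside diameter, 64 mm tall, bore 36 mm right through, 90 g, stands upright on the counter. Origin: centre of its underside; z along the bore, upwards. All sleeves look alike outside; a tight one has a collar of 30 mm bore hidden inside, from 25 to 37 mm above its underside. May be absent.
- sleeve_e: Blue plastic tube adapter sleeve with two thin white bands near the top: 52 mm outside diameter, 64 mm tall, bore 36 mm right through, 90 g, stands upright on the counter. Origin: centre of its underside; z along the bore, upwards. All sleeves look alike outside; a tight one has a collar of 30 mm bore hidden inside, from 25 to 37 mm above its underside. May be absent.
- sleeve_f: Blue plastic tube adapter sleeve with two thin white bands near the top: 52 mm outside diameter, 64 mm tall, bore 36 mm right through, 90 g, stands upright on the counter. Origin: centre of its underside; z along the bore, upwards. All sleeves look alike outside; a tight one has a collar of 30 mm bore hidden inside, from 25 to 37 mm above its underside. May be absent.
- gauge: Fit gauge, fixed: bare aluminium plate 165 (x) x 260 (y) x 15 mm with six equal upright steel pins in two rows of three, 95 mm apart both ways, parallel to the plate's edges. Origin: centre of the plate's underside; x and y along its edges, z up.
- pin0 (a point): Foot of one gauge pin, on its axis at the plate's top face (15 mm above the counter). The pin rises 68 mm from there: 33 mm diameter up to 48 mm, a short cone to 26 mm diameter at 52 mm, then 26 mm with a bevelled tip. A good sleeve slides down until it rests on the plate; a tight one stops with its underside about 24 mm above the plate. z up.
- pin1 (a point): Foot of one gauge pin, on its axis at the plate's top face (15 mm above the counter). The pin rises 68 mm from there: 33 mm diameter up to 48 mm, a short cone to 26 mm diameter at 52 mm, then 26 mm with a bevelled tip. A good sleeve slides down until it rests on the plate; a tight one stops with its underside about 24 mm above the plate. z up.
- pin2 (a point): Foot of one gauge pin, on its axis at the plate's top face (15 mm above the counter). The pin rises 68 mm from there: 33 mm diameter up to 48 mm, a short cone to 26 mm diameter at 52 mm, then 26 mm with a bevelled tip. A good sleeve slides down until it rests on the plate; a tight one stops with its underside about 24 mm above the plate. z up.
- pin3 (a point): Foot of one gauge pin, on its axis at the plate's top face (15 mm above the counter). The pin rises 68 mm from there: 33 mm diameter up to 48 mm, a short cone to 26 mm diameter at 52 mm, then 26 mm with a bevelled tip. A good sleeve slides down until it rests on the plate; a tight one stops with its underside about 24 mm above the plate. z up.
- pin4 (a point): Foot of one gauge pin, on its axis at the plate's top face (15 mm above the counter). The pin rises 68 mm from there: 33 mm diameter up to 48 mm, a short cone to 26 mm diameter at 52 mm, then 26 mm with a bevelled tip. A good sleeve slides down until it rests on the plate; a tight one stops with its underside about 24 mm above the plate. z up.
- pin5 (a point): Foot of one gauge pin, on its axis at the plate's top face (15 mm above the counter). The pin rises 68 mm from there: 33 mm diameter up to 48 mm, a short cone to 26 mm diameter at 52 mm, then 26 mm with a bevelled tip. A good sleeve slides down until it rests on the plate; a tight one stops with its underside about 24 mm above the plate. z up.
- shelf: Sloping white shelf with a green rim, on a low fixed stand, 90 x 300 mm outside, its narrow channel 80 mm wide and 290 mm long inside the rim, which stands 12 mm above the shelf face. Origin: centre of the shelf's upper face, 70 mm above the counter. y runs along its length, x across it and up the slope (15 degrees, low edge towards its -x side), z square to the face. A sleeve set down on it stands flush by friction, leaning 15 degrees.
- tray: Red reject tray, fixed, open on top: 145 mm (x) by 270 mm (y) outside, 30 mm high, walls and floor 4 mm. Origin: centre of its underside; z up.
- jar: Bystander: clear specimen jar with a green cap, 60 mm diameter, 75 mm tall, standing loose. Origin: centre of its underside.
- cup: Bystander: white open cup, 64 mm across, 70 mm tall, standing loose. Origin: centre of its underside.
- flipbox: Bystander: white flip-top cartridge with a blue cap, 52 x 37 x 96 mm, standing loose. Origin: centre of its underside.
Things that resemble listed ones, but are neither listed nor needed, are in the scene too. Leave any orange look-alike of the sleeve_f alone. Leave any yellow look-alike of the sleeve_c alone.

How it is judged:
By the outcome, as a careful person would: the job done as asked, in the order asked, and still so for the second after the job is handed in, with the robot touching nothing.
Of sleeve_a, sleeve_b, sleeve_c, sleeve_d, sleeve_e, sleeve_f only 4 to 5 are there at a start; the rules pass over those that are not, and their reading is None.
At some moment in a run one of sleeve_a, sleeve_b, sleeve_c, sleeve_d, sleeve_e, sleeve_f may be knocked a few centimetres aside while the robot is not near it.
It also fails if it takes over 210 s, if anything falls off the work surface, if the arm or the gripper's body presses on something with over 40 N, if the wrist force passes 120 N, or if a joint passes its speed limit or range.

ROBOT

A 7-joint arm with a two-finger parallel gripper is mounted at the origin on the work surface. World frame = base frame: x ahead of the robot, y to its left, z up, the work surface at z = 0. Lengths are in m, angles in rad, forces in N, time in s.
With the tool pointing down it reaches from about 0.4 to 0.85 m from the base axis. Payload 10.4 kg.
Tool frame: the origin (TCP) lies at the very end of the fingers, on their centre line; the grasp point (between the pads) lies 19 mm behind it; z points along the fingers, y is the direction in which the jaws open and shut (so a half turn about z gives the same grasp; the last joint's range is limited). The gripper opens to 87 mm and grips with 3 to 60 N. Pads are 19 mm wide; open, the fingers measure 117 mm over their backs; the gripper's body (75 mm by 190 mm) begins 51 mm behind the grasp point.
Start: joints at [-1.292, 0.332, -0.065, 1.46, 0.022, 1.35, -0.088], TCP at [0.186, 0.597, 0.196] pointing down, gripper open.
Joint ranges: [-2.6, 2.6], [-0.5, 2.12], [-1.47, 1.34], [0.16, 2.42], [-1.27, 4.41], [0.06, 2.06], [-2.6, 2.6]. Speed limits (rad/s): [2.22, 2.22, 2.79, 2.79, 3.14, 3.14, 3.14].

INTERFACE

Orientations are given as a unit quaternion [x, y, z, w].
In Python, from bench import r, eyes, job gives the robot as it stands. The module is installed in compiled form; this text tells all that it offers.
- The arm moves only by the tool play_rows, never from a script. Its argument "motion" is a list of rows, each a list of 7 numbers: the shift along the tool's x, y, z as a fraction of full scale, then the turn, a rotation vector about the tool's x, y, z as a fraction of full scale, then the opening in per cent of the stroke, from 0 (shut) to 100 (fully open). A call has 1 to 5 rows; each row is the pose to reach, as a shift and turn from the pose commanded when the call began, along the tool's axes at that moment; what a row does not reach only later rows make up. Full scale, the value 1, is 0.2 m for a shift and 90 degrees for a turn. A row lasts 1/8 s, in which the tool goes at most 62.5 mm and 10.7 degrees, less where a joint would pass 70% of its speed; a pose out of reach is approached as far as the arm can. A call with a number of a shift or a turn outside -1 to 1 is refused whole. A call with a gripper value outside its range is refused whole. The fingers move at their own pace and stop on an object; "squeeze" is the grip in N (left out, the last holds). Time passes only in rows, so rows that repeat a pose let the fingers close. It gives the time, the measured TCP pose, the force and the opening at its end, in the units of the state.
- r.read_state(): the state, without advancing time (a new reading comes with each control period).
- eyes.camera(name): name is "scene" or "top"; returns a dict with "image" (420x560x3 uint8, red, green, blue), "mtx" (3x3 intrinsics, pixels), "R" (3x3) and "t" (3): a world point X has camera coordinates R X + t. Camera axes: x right, y down, z forward; pixel columns grow to the right and rows downward; lengths in m; the calibration is good to about 2 mm. A picture is of the moment at which its call begins. There is no depth.
- job.close_job(): hands the job in, once; it reports no verdict.
Trained networks look in a picture, given as the dict that the camera call returned (one of the last four; its "shot" number tells which), for a name from the list of things; names that differ only in an ending like _2 or _b are one class to them, and where a whole thing is asked for, a point or a joint stands for the part that bears it (a point fixed in the world has none). Each returns a list of dicts, best first, with "p" (0 to 1); they miss things now and then, are a little off and sometimes report something else, mostly with a low value. They report only what shows in the picture. A call takes as long as a camera call. They do not tell look-alikes from the thing itself.
- eyes.regions_of(picture, label): "region" (420x560 bool, what is visible of it) and "xy" ([column, row] in pixels, amid what is visible of it).
- eyes.landmark_of(picture, label): "xy" ([column, row] in pixels: a listed point, or the origin of a listed thing).
The state is a dict: "time": time; "joint_positions": joint angles; "joint_vel": joint speeds; "joint_torque": joint torques, N m; "ee_pos": TCP position; "eef_rot": TCP orientation; "ft_force": force on the tool from outside, world axes, zero at the start; "torque": the same for the moment, N m; "width": finger opening in m.
Only numpy, scipy, OpenCV 4.12 (cv2) and the standard library are available. Lean on these libraries where they do the work, as an engineer would, in place of code of your own. Each camera call takes 0.05 s, during which the arm holds its last target. There are 200 camera calls.

## Working session

There is one attempt and no reset: what is moved stays moved. The work goes in short steps, Python scripts to look and compute and a tool call to move; the robot and the scene stay as the last step left them, time stands still between calls to the robot, and variables do not carry over. Pictures are saved under pics/ and viewed, about 12 in all and at most 16, crops included, and the job is handed in when it is done.

Besides the shell and the picture viewer there is one more tool, called after ">>>" in YAML: its name, and indented under it one key for each argument. play_rows: Moves the arm, as the interface text tells. Shift numbers are shares of 0.2 m and turn numbers shares of 90 degrees, none past 1 either way. Its arguments: {"type":"object","properties":{"motion":{"type":"array","items":{"type":"array","items":{"type":"number"}}},"squeeze":{"type":"number"}},"required":["motion"]}

```bash
mkdir -p pics; ls
cat > h.py <<'E'
import numpy as np,cv2
from bench import r,eyes,job
def ray(c,xy):
    R,t,K=np.array(c["R"]),np.array(c["t"]),np.array(c["mtx"])
    d=R.T@np.linalg.solve(K,[xy[0],xy[1],1.]); return -R.T@t,d
def at(c,xy,z):
    o,d=ray(c,xy); return o+d*(z-o[2])/d[2]
def px(c,X):
    p=np.array(c["mtx"])@(np.array(c["R"])@X+np.array(c["t"])); return p[:2]/p[2]
def save(c,n,crop=None,s=1):
    im=c["image"][:,:,::-1]
    if crop: im=im[crop[1]:crop[3],crop[0]:crop[2]]
    cv2.imwrite("pics/"+n,cv2.resize(im,None,fx=s,fy=s,interpolation=cv2.INTER_CUBIC))
E
python3 - <<'E'
from h import *
np.set_printoptions(precision=4,suppress=True)
a=eyes.camera("scene");b=eyes.camera("top")
for n,c in(("scene",a),("top",b)):
    save(c,n+"0.png",s=1.4); print(n,-np.array(c["R"]).T@c["t"])
    for l,z in(("sleeve_a",0),("gauge",0),("pin0",.015),("shelf",.07),("tray",0),("jar",0),("cup",0),("flipbox",0)):
        for q in eyes.landmark_of(c,l): print(l,round(q["p"],2),np.round(q["xy"],1),at(c,q["xy"],z)[:2])
print(r.read_state())
E
```

```text
pics
scene [ 1.4248 -0.4911  0.8036]
sleeve_a 0.82 [231.1 301.2] [ 0.7265 -0.2307]
sleeve_a 0.8 [195.5 251.3] [ 0.5222 -0.2378]
sleeve_a 0.76 [215.1 228.4] [ 0.4603 -0.1555]
sleeve_a 0.75 [246.5 271.1] [ 0.6559 -0.1559]
sleeve_a 0.71 [186.9 211.5] [ 0.3454 -0.195 ]
sleeve_a 0.67 [374.2 251.8] [0.7601 0.1605]
sleeve_a 0.57 [205.5 273.4] [ 0.6118 -0.2467]
sleeve_a 0.26 [325.1 199.7] [0.5023 0.1839]
gauge 0.81 [303.3 223.2] [0.5654 0.067 ]
gauge 0.25 [167.7 319. ] [ 0.7028 -0.3743]
pin0 0.92 [325.2 203.3] [0.5346 0.1612]
pin0 0.92 [344.2 223. ] [0.638  0.1534]
pin0 0.68 [283.8 244.3] [ 0.6306 -0.0342]
pin0 0.64 [318.6 231.2] [0.6318 0.0733]
pin0 0.62 [298.5 213.9] [0.5385 0.0676]
pin0 0.57 [269.9 224.7] [ 0.5403 -0.0256]
shelf 0.64 [316.2 234.8] [0.6959 0.021 ]
shelf 0.61 [364.9 157.9] [0.459  0.3598]
tray 0.95 [131.  253.7] [ 0.4453 -0.3861]
cup 0.82 [371.  251.6] [0.7553 0.1539]
flipbox 0.83 [167.  318.4] [ 0.7003 -0.3751]
flipbox 0.67 [130.6 254.6] [ 0.4482 -0.388 ]
top [ 0.3468 -0.0198  1.2313]
sleeve_a 0.95 [335.  252.5] [ 0.4584 -0.1483]
sleeve_a 0.95 [375.  222.7] [ 0.5272 -0.241
[... 616 characters left out ...]
201.8] [0.5764 0.0757]
jar 0.62 [269.1 124.8] [0.7634 0.0033]
cup 0.57 [206.2 125.8] [0.7609 0.1534]
flipbox 0.75 [427.9 151.9] [ 0.6963 -0.3724]
flipbox 0.4 [438.5 256.5] [ 0.4493 -0.3843]
{'time': 0.9, 'joint_positions': array([-1.2916,  0.3322, -0.0647,  1.4601,  0.0216,  1.3499, -0.0885]), 'joint_vel': array([ 0.    , -0.0005,  0.0003,  0.0003, -0.0009, -0.0007, -0.0006]), 'joint_torque': array([ -0.0002, -62.3022,   0.0248, -39.0126,  -0.0609,   0.0314,
         0.    ]), 'ee_pos': array([0.1858, 0.5968, 0.1964]), 'eef_rot': array([0.1503, 0.9886, 0.    , 0.    ]), 'ft_force': array([-0.5647, -0.4011, -0.2997]), 'torque': array([ 0.06  , -0.0183,  0.0235]), 'width': 0.08659796944622178}
```

View pics/scene0.png

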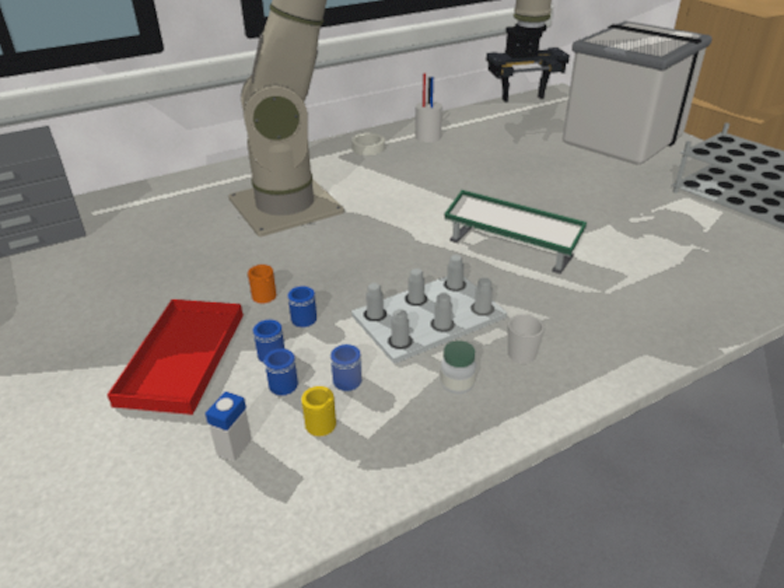

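View pics/top0.png

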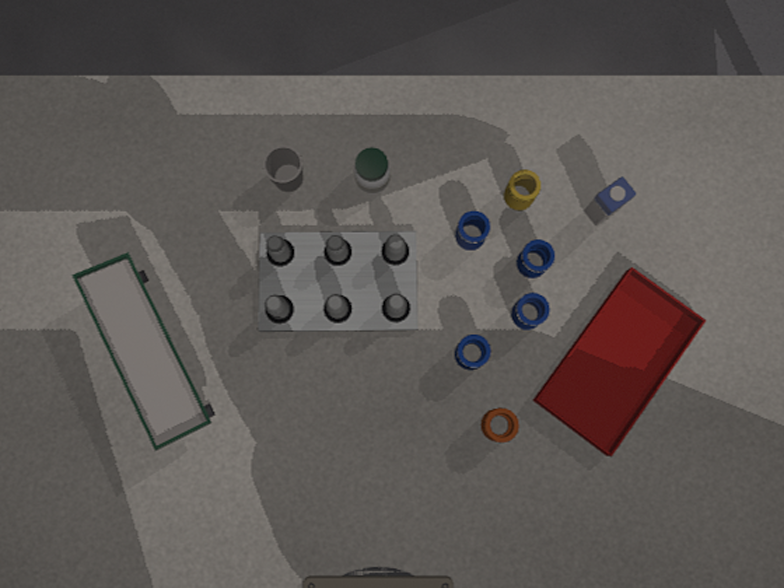

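The scene shows four blue sleeves (scene picture at 1.4x: 302,306; 268,340; 281,371; 346,367). Look-alikes are orange at (262,283), yellow at (319,410) and the blue-capped flipbox at (228,425). The gauge pins are all empty, the shelf is at (515,220) and the tray at (180,355). Next I fit the geometry.

```bash
cat >> h.py <<'E'
from scipy.optimize import minimize,least_squares
def circ(x,y,z,R,n=40):
    a=np.linspace(0,2*np.pi,n); return np.stack([x+R*np.cos(a),y+R*np.sin(a),0*a+z],1)
def hull(c,P):
    return cv2.convexHull(np.array([px(c,p) for p in P],np.float32))
def cent(poly):
    m=cv2.moments(poly); return np.array([m["m10"],m["m01"]])/m["m00"]
def bluemask(c):
    h=cv2.cvtColor(c["image"],cv2.COLOR_RGB2HSV); return (cv2.inRange(h,(108,120,30),(125,255,255)))
def blobs(c,amin=150):
    m=cv2.morphologyEx(bluemask(c),cv2.MORPH_CLOSE,np.ones((5,5)))
    out=[]
    for k in cv2.findContours(m,cv2.RETR_EXTERNAL,cv2.CHAIN_APPROX_NONE)[0]:
        if cv2.contourArea(k)>amin: out.append(cv2.convexHull(k.astype(np.float32)))
    return out
def sleeves(a,b,guess,z0=0.0):
    """fit sleeve axis to the blobs of both pictures; residuals in px"""
    res=[]
    B={0:blobs(a),1:blobs(b)}
    for g in guess:
        g=np.array(g[:2],float); T=[]
        for i,c in enumerate((a,b)):
            e=cent(hull(c,np.r_[circ(*g,z0,.026),circ(*g,z0+.064,.026)]))
            k=[cent(h) for h in B[i]]
            j=min(k,key=lambda q:np.hypot(*(q-e)),default=None)
            if j is not None and np.hypot(*(j-e))<12: T.append((c,j))
        f=lambda v:np.concatenate([cent(hull(c,np.r_[circ(*v,z0,.026),circ(*v,z0+.064,.026)]))-j for c,j in T])
        if not T: res.append((g,None)); continue
        s=least_squares(f,g,diff_step=1e-3); res.append((s.x,np.round(s.fun,1)))
    return res
E
cat > fit.py <<'E'
from h import *
np.set_printoptions(precision=4,suppress=True)
a=eyes.camera("scene");b=eyes.camera("top")
for v,f in sleeves(a,b,[(.459,-.15),(.525,-.24),(.611,-.252),(.657,-.152)]): print("sleeve",v,f)
# gauge grid
grid=np.array([(i*.095-.0475,j*.095-.095) for i in(0,1) for j in(0,1,2)])
def world(v): 
    R=np.array([[np.cos(v[2]),-np.sin(v[2])],[np.sin(v[2]),np.cos(v[2])]]); return grid@R.T+v[:2]
P=[(c,np.array(q["xy"])) for c in(a,b) for q in eyes.landmark_of(c,"pin0") if q["p"]>.5]
def f(v):
    W=world(v); o=[]
    for c,m in P:
        d=np.array([px(c,np.r_[w,.015]) for w in W])-m; o+=list(d[np.argmin((d**2).sum(1))])
    return np.array(o)
s=least_squares(f,[.579,.07,0],loss="soft_l1",diff_step=1e-3); print("gauge",s.x,"res",f(s.x).round(1)); print(world(s.x))
def pose_fit(label,pts,inits):
    M=[]
    for c in(a,b):
        q=eyes.regions_of(c,label); q=[x for x in q if x["p"]>.3]
        print(label,[(round(x["p"],2),np.round(x["xy"])) for x in q]); M.append(q[0]["region"].astype(np.uint8))
    def cost(v,det=False):
        o=[]
        for c,m in zip((a,b),M):
            z=np.zeros_like(m); cv2.fillConvexPoly(z,np.round(hull(c,pts(v))*16).astype(int),1,shift=4)
            o.append((z&m).sum()/max((z|m).sum(),1))
        return o if det else -sum(o)
    for i in inits:
        k=minimize(cost,i,method="Nelder-Mead",options=dict(initial_simplex=[i]+[np.array(i)+d for d in np.diag([.01,.01,.08])]))
        print(label,k.x,cost(k.x,True))
def shelfpts(v):
    c,s=np.cos(v[2]),np.sin(v[2]);Rz=np.array([[c,-s,0],[s,c,0],[0,0,1]])
    t=np.radians(15);Ry=np.array([[np.cos(t),0,-np.sin(t)],[0,1,0],[np.sin(t),0,np.cos(t)]])
    L=np.array([(x,y,z) for x in(-.045,.045) for y in(-.15,.15) for z in(0,.012)])
    return L@(Rz@Ry).T+[v[0],v[1],.07]
def traypts(v):
    c,s=np.cos(v[2]),np.sin(v[2]);Rz=np.array([[c,-s,0],[s,c,0],[0,0,1]])
    return np.array([(x,y,z) for x in(-.0725,.0725) for y in(-.135,.135) for z in(0,.03)])@Rz.T+[v[0],v[1],0]
pose_fit("shelf",shelfpts,[(.457,.36,-1.12),(.457,.36,2.02)])
pose_fit("tray",traypts,[(.447,-.386,-.6),(.447,-.386,.6)])
E
python3 fit.py
```

```text
sleeve [ 0.4586 -0.1495] [ 0.1 -0.2  0.2 -0.1]
sleeve [ 0.5242 -0.2433] [0. 0.]
sleeve [ 0.599  -0.2542] [ 2.6  7.  -0.   4.9]
sleeve [ 0.6578 -0.1541] [0.3 0.1 0.2 0.2]
gauge [ 0.5785  0.0682 -0.0274] res [ 0.   0.2  0.1 -1.8  2.1 -1.6 -0.6 -1.2 -1.6 -1.2 -0.6 -3.4  2.1  0.5
 -3.4 -1.2 -1.4  0.4 -0.3 -1.6  0.7 -1.1  3.4 -1. ]
[[ 0.5285 -0.0254]
 [ 0.5311  0.0695]
 [ 0.5337  0.1645]
 [ 0.6234 -0.028 ]
 [ 0.626   0.0669]
 [ 0.6286  0.1619]]
shelf [(0.79, array([368., 159.])), (0.73, array([305., 224.]))]
shelf [(0.72, array([101., 253.])), (0.66, array([266., 122.]))]
shelf [ 0.4599  0.3645 -1.0781] [np.float64(0.5140067911714771), np.float64(0.9514483212639895)]
shelf [0.461  0.3644 2.0549] [np.float64(0.8974462910417511), np.float64(0.9357493274252255)]
tray [(0.61, array([125., 256.])), (0.51, array([328., 262.]))]
tray [(0.74, array([445., 257.]))]
tray [ 0.4477 -0.3881  0.9206] [np.float64(0.9667311411992263), np.float64(0.9664262915238208)]
tray [ 0.4489 -0.3892  0.9188] [np.float64(0.9715667311411992), np.float64(0.962038789025544)]
```

```bash
cat > g.py <<'E'
from h import *
np.set_printoptions(precision=4,suppress=True)
a=eyes.camera("scene");b=eyes.camera("top")
def parts(v):
    c,s=np.cos(v[2]),np.sin(v[2]);R=np.array([[c,-s],[s,c]])
    q=np.array([(x,y) for x in(-.0825,.0825) for y in(-.13,.13)])@R.T+v[:2]
    o=[np.r_[np.c_[q,np.zeros(4)],np.c_[q,np.full(4,.015)]]]
    for i in(-.0475,.0475):
        for j in(-.095,0,.095):
            p=R@[i,j]+v[:2]; o.append(np.r_[circ(*p,.015,.0165),circ(*p,.063,.0165),circ(*p,.067,.013),circ(*p,.082,.011)])
    return o
M=[]
for c in(a,b):
    q=eyes.regions_of(c,"gauge"); print([(round(x["p"],2),np.round(x["xy"])) for x in q]); M.append(q[0]["region"].astype(np.uint8))
S=4
M=[cv2.resize(m,None,fx=S,fy=S,interpolation=cv2.INTER_NEAREST) for m in M]
def ren(c,v):
    z=np.zeros((420*S,560*S),np.uint8)
    for P in parts(v): cv2.fillConvexPoly(z,np.round(((hull(c,P)+.5)*S-.5)*16).astype(int),1,shift=4)
    return z
def cost(v,det=0):
    o=[(ren(c,v)&m).sum()/(ren(c,v)|m).sum() for c,m in zip((a,b),M)]; return o if det else -sum(o)
i=np.array([.5785,.0682,-.01])
k=minimize(cost,i,method="Nelder-Mead",options=dict(initial_simplex=[i]+[i+d for d in np.diag([.006,.006,.04])]))
print(k.x,cost(k.x,1))
for P in parts(k.x)[1:]: print(P[:39,:2].mean(0))
im=[]
for c,(x,y) in((a,(165,165)),(b,(170,140))):
    z=cv2.resize(c["image"][:,:,::-1],None,fx=S,fy=S)
    for P in parts(k.x): cv2.polylines(z,[np.round((hull(c,P)+.5)*S-.5).astype(int)],True,(0,0,255),1)
    im.append(z[y*S:(y+130)*S,x*S:(x+200)*S])
cv2.imwrite("pics/g.png",cv2.resize(np.vstack(im),None,fx=.57,fy=.57))
E
python3 g.py
```

```text
[(0.79, array([304., 223.]))]
[(0.7, array([238., 202.])), (0.52, array([443., 255.])), (0.45, array([384., 181.]))]
[0.5786 0.0668 0.0105] [np.float64(0.9272787236673949), np.float64(0.977632940996051)]
[ 0.5321 -0.0286]
[0.5311 0.0663]
[0.5301 0.1613]
[ 0.6271 -0.0276]
[0.6261 0.0673]
[0.6251 0.1623]
```

View pics/g.png

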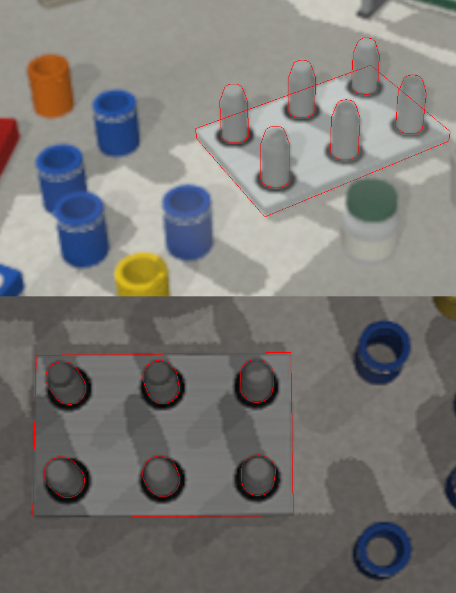

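The outlines fit the gauge well, and the crop confirms four blue sleeves with white bands and a separate orange and yellow one. Starting to move.

>>> play_rows:
  motion:
    - [-0.9,-0.2,0,0,0,-0.192,100]
    - [-0.9,-0.2,0,0,0,-0.192,100]
    - [-0.9,-0.2,0,0,0,-0.192,100]
    - [-0.9,-0.2,0,0,0,-0.192,100]
    - [-0.9,-0.2,0,0,0,-0.192,100]

```text
time: 2.12
ee_pos: [0.3452, 0.5054, 0.1964]
eef_rot: [0.0, 1.0, 0.0, -0.0]
ft_force: [-1.5, 0.6, 0.3]
width: 0.0869
```

>>> play_rows:
  motion:
    - [-0.5,-1,0,0,0,0,100]
    - [-0.5,-1,0,0,0,0,100]
    - [-0.5,-1,0,0,0,0,100]
    - [-0.5,-1,0,0,0,0,100]
    - [-0.5,-1,0,0,0,0,100]

```text
time: 2.75
ee_pos: [0.4463, 0.3037, 0.1967]
eef_rot: [0.001, 1.0, 0.0, 0.0]
ft_force: [0.1, 0.5, -0.6]
width: 0.0869
```

>>> play_rows:
  motion:
    - [-0.06,-1,0,0,0,0,100]
    - [-0.06,-1,0,0,0,0,100]
    - [-0.06,-1,0,0,0,0,100]
    - [-0.06,-1,0,0,0,0,100]
    - [-0.06,-1,0,0,0,0,100]

```text
time: 3.38
ee_pos: [0.4574, 0.1067, 0.1965]
eef_rot: [-0.001, 1.0, 0.0, 0.0]
ft_force: [0.4, 0.8, 0.5]
width: 0.0869
```

>>> play_rows:
  motion:
    - [0,-1,0,0,0,0,100]
    - [0,-1,0,0,0,0,100]
    - [0,-1,0,0,0,0,100]
    - [0,-1,0,0,0,0,100]
    - [0,-1,0,0,0,0,100]

```text
time: 4.0
ee_pos: [0.4583, -0.093, 0.1963]
eef_rot: [-0.001, 1.0, 0.0, -0.0]
ft_force: [0.5, -0.1, -0.3]
width: 0.087
```

>>> play_rows:
  motion:
    - [0,-0.272,0,0,0,0,100]
    - [0,-0.272,0,0,0,0,100]
    - [0,-0.272,0,0,0,0,100]

```text
time: 4.38
ee_pos: [0.4584, -0.1466, 0.1961]
eef_rot: [-0.002, 1.0, 0.0, -0.0]
ft_force: [-0.2, 0.7, 0.3]
width: 0.087
```

```bash
cat > s.py <<'E'
import sys
from h import *
np.set_printoptions(precision=4,suppress=True)
a=eyes.camera("scene");b=eyes.camera("top")
s=r.read_state(); print(s["time"],s["ee_pos"],s["eef_rot"],s["width"])
G=dict(A=(.4586,-.1495),B=(.5242,-.2433),C=(.610,-.254),D=(.6578,-.1541))
for n in sys.argv[1]:
    v,f=sleeves(a,b,[G[n]])[0]; print(n,v,f)
if len(sys.argv)>2: save(a,sys.argv[2]+"s.png",s=1.4)
E
python3 s.py ABCD
```

```text
4.475 [ 0.4582 -0.1469  0.1962] [-0.0017  1.      0.0002 -0.0002] 0.08740453238043887
A [ 0.4594 -0.1502] [ 0. -0.]
B [ 0.5242 -0.2433] None
C [ 0.5717 -0.2502] [-0.  0.]
D [ 0.6577 -0.154 ] [ 0.3 -0.   0.3  0.1]
```

>>> play_rows:
  motion:
    - [-0.004,-0.015,0.4,0,0,0,100]
    - [-0.004,-0.015,0.7,0,0,0,100]
    - [-0.004,-0.015,0.85,0,0,0,100]
    - [-0.004,-0.015,0.85,0,0,0,100]
    - [-0.004,-0.015,0.85,0,0,0,100]

```text
time: 5.1
ee_pos: [0.4597, -0.1519, 0.028]
eef_rot: [-0.0, 1.0, 0.0, 0.001]
ft_force: [-0.8, -0.0, 1.4]
width: 0.0871
```

>>> play_rows:
  motion:
    - [0,0,0,0,0,0,40]
    - [0,0,0,0,0,0,40]
    - [0,0,0,0,0,0,40]
    - [0,0,0,0,0,0,40]
    - [0,0,0,0,0,0,40]
  squeeze: 20

```text
time: 5.72
ee_pos: [0.4585, -0.1522, 0.0264]
eef_rot: [0.0, 1.0, 0.0, 0.0]
ft_force: [0.5, 0.4, 1.8]
width: 0.0502
```

>>> play_rows:
  motion:
    - [0,0,-0.15,0,0,0,40]
    - [0,0,-0.3,0,0,0,40]
    - [0,0,-0.55,0,0,0,40]
    - [0,0,-0.55,0,0,0,40]
    - [0,0,-0.55,0,0,0,40]

```text
time: 6.35
ee_pos: [0.458, -0.1521, 0.1356]
eef_rot: [0.0, 1.0, 0.0, -0.0]
ft_force: [0.3, -0.3, -0.4]
width: 0.0503
```

>>> play_rows:
  motion:
    - [0,0,-0.15,0,0,0,40]
    - [-0.42,0.785,-0.15,0,0,0,40]
    - [-0.42,0.785,-0.15,0,0,0,40]
    - [-0.42,0.785,-0.15,0,0,0,40]
    - [-0.42,0.785,-0.15,0,0,0,40]

```text
time: 6.98
ee_pos: [0.5425, 0.0094, 0.1638]
eef_rot: [-0.003, 1.0, -0.0, -0.002]
ft_force: [-0.4, -0.1, -1.7]
width: 0.0504
```

>>> play_rows:
  motion:
    - [-0.415,0.787,0,0,0,0,40]
    - [-0.415,0.787,0,0,0,0,40]
    - [-0.415,0.787,0,0,0,0,40]
    - [-0.415,0.787,0,0,0,0,40]
    - [-0.415,0.787,0,0,0,0,40]

```text
time: 7.6
ee_pos: [0.6249, 0.1602, 0.1647]
eef_rot: [0.001, 1.0, -0.001, -0.001]
ft_force: [0.2, -1.5, -1.7]
width: 0.0501
```

>>> play_rows:
  motion:
    - [0,0,0,0,0,0,40]

```text
time: 7.72
ee_pos: [0.6252, 0.1599, 0.166]
eef_rot: [0.001, 1.0, -0.0, -0.0]
ft_force: [0.8, -0.1, -1.4]
width: 0.0504
```

```bash
python3 s.py BCD h
```

```text
7.825 [0.6254 0.1606 0.1665] [0.001 1.    0.    0.   ] 0.050243040469048844
B [ 0.5242 -0.2433] [-0. -0.]
C [ 0.5991 -0.2542] [ 2.6  7.  -0.   4.9]
D [ 0.6495 -0.1498] [ 0.5  6.2 -1.6  3.7]
```

```bash
cat > air.py <<'E'
import sys
from h import *
np.set_printoptions(precision=4,suppress=True)
a=eyes.camera("scene");b=eyes.camera("top")
s=r.read_state(); p=s["ee_pos"]; print(p)
for d in(.024,.026,.028): print(d,sleeves(a,b,[p[:2]],p[2]-d)[0])
E
python3 air.py
```

```text
[0.6254 0.1613 0.1666]
0.024 (array([0.6305, 0.1583]), array([-0.,  0.]))
0.026 (array([0.628 , 0.1604]), array([-0., -0.]))
0.028 (array([0.6255, 0.1625]), array([ 0., -0.]))
```

View pics/hs.png

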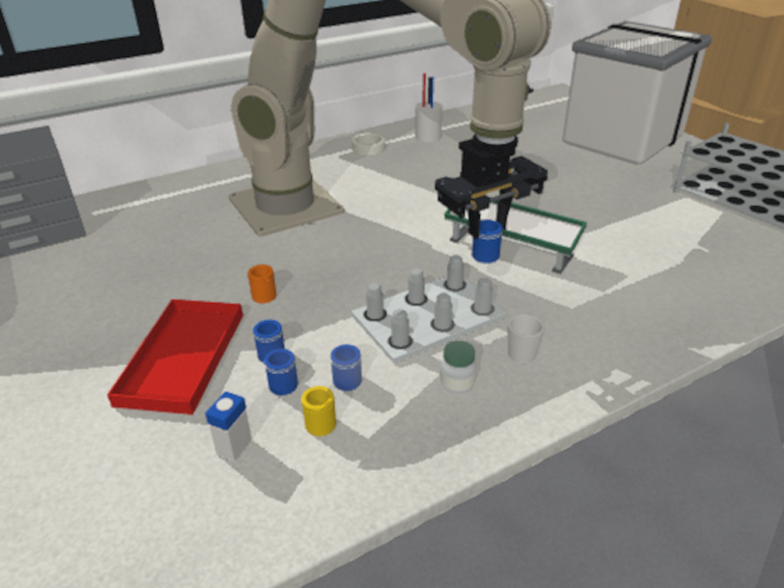

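>>> play_rows:
  motion:
    - [0,0.005,0.15,0,0,0,40]
    - [0,0.005,0.25,0,0,0,40]
    - [0,0.005,0.35,0,0,0,40]
    - [0,0.005,0.42,0,0,0,40]
    - [0,0.005,0.475,0,0,0,40]

```text
time: 8.55
ee_pos: [0.6255, 0.163, 0.0706]
eef_rot: [0.0, 1.0, -0.0, -0.0]
ft_force: [0.5, -0.2, -1.3]
width: 0.0506
```

>>> play_rows:
  motion:
    - [0,0,0,0,0,0,40]
    - [0,0,0,0,0,0,40]

```text
time: 8.8
ee_pos: [0.6259, 0.1631, 0.072]
eef_rot: [0.0, 1.0, 0.0, 0.0]
ft_force: [0.9, -0.4, -1.2]
width: 0.05
```

>>> play_rows:
  motion:
    - [0,0,0,0,0,0,100]
    - [0,0,0,0,0,0,100]
    - [0,0,0,0,0,0,100]
    - [0,0,-0.3,0,0,0,100]
    - [0,0,-0.5,0,0,0,100]

```text
time: 9.43
ee_pos: [0.626, 0.163, 0.1738]
eef_rot: [0.0, 1.0, 0.0, 0.001]
ft_force: [0.8, 0.1, -0.3]
width: 0.0856
```

>>> play_rows:
  motion:
    - [0.25,-1,0,0,0,0,100]
    - [0.25,-1,0,0,0,0,100]
    - [0.25,-1,0,0,0,0,100]
    - [0.25,-1,0,0,0,0,100]

```text
time: 9.93
ee_pos: [0.5744, -0.0419, 0.172]
eef_rot: [0.003, 1.0, -0.0, 0.0]
ft_force: [-0.9, 1.4, 0.3]
width: 0.087
```

>>> play_rows:
  motion:
    - [0.255,-1,0,0,0,0,100]
    - [0.255,-1,0,0,0,0,100]
    - [0.255,-1,0,0,0,0,100]
    - [0.255,-1,0,0,0,0,100]
    - [0.255,-1,0,0,0,0,100]

```text
time: 10.55
ee_pos: [0.5242, -0.2378, 0.1714]
eef_rot: [0.001, 1.0, -0.0, 0.0]
ft_force: [-0.3, -0.2, 0.3]
width: 0.0871
```

```bash
python3 s.py B h2
python3 - <<'E'
from h import *
a=eyes.camera("scene");b=eyes.camera("top")
for z in (.015,.039): print(z,sleeves(a,b,[(.6251,.1623)],z))
save(a,"h2.png",(170,150,400,330),3)
E
```

```text
10.65 [ 0.5252 -0.2351  0.1711] [-0.0009  1.      0.0004  0.    ] 0.08697133748058053
B [ 0.5242 -0.2433] None
0.015 [(array([0.63123294, 0.16662246]), array([ 0., -0.]))]
0.039 [(array([0.62087875, 0.16641848]), array([-0.5,  5.6, -1.7,  2. ]))]
```

View pics/h2.png

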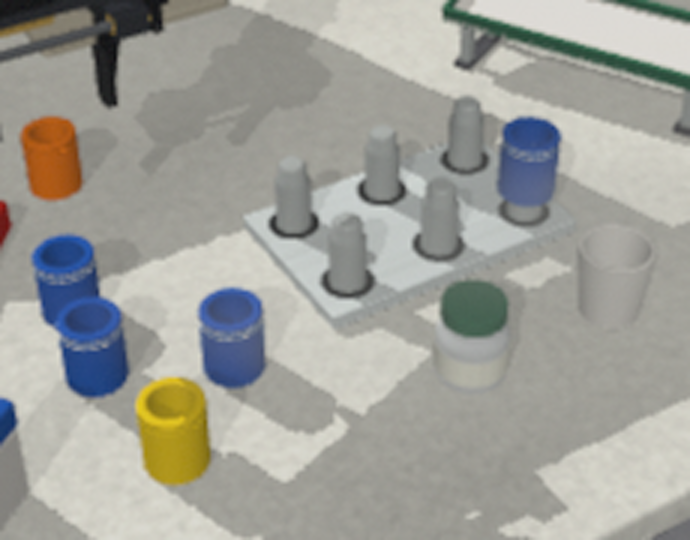

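A (now at (530,160) in this crop) stopped high on its pin with the foot visible, so it is tight. Now B.

>>> play_rows:
  motion:
    - [0.003,-0.035,0,0,0,0,100]
    - [0.003,-0.035,0.3,0,0,0,100]
    - [0.003,-0.035,0.6,0,0,0,100]
    - [0.003,-0.035,0.725,0,0,0,100]
    - [0.003,-0.035,0.725,0,0,0,100]

```text
time: 11.38
ee_pos: [0.5225, -0.2433, 0.0246]
eef_rot: [-0.0, 1.0, 0.0, -0.002]
ft_force: [0.4, -0.6, 0.7]
width: 0.0871
```

>>> play_rows:
  motion:
    - [0,0,0,0,0,0,40]
    - [0,0,0,0,0,0,40]
    - [0,0,0,0,0,0,40]
    - [0,0,0,0,0,0,40]
    - [0,0,0,0,0,0,40]

```text
time: 12.0
ee_pos: [0.5241, -0.2439, 0.0266]
eef_rot: [0.0, 1.0, 0.0, 0.0]
ft_force: [0.9, 0.3, 2.3]
width: 0.0508
```

>>> play_rows:
  motion:
    - [0,0,-0.15,0,0,0,40]
    - [0,0,-0.4,0,0,0,40]
    - [0,0,-0.7,0,0,0,40]
    - [0,0,-0.7,0,0,0,40]
    - [0,0,-0.7,0,0,0,40]

```text
time: 12.62
ee_pos: [0.5235, -0.2437, 0.1657]
eef_rot: [0.0, 1.0, 0.0, -0.0]
ft_force: [0.0, 0.4, -1.7]
width: 0.0504
```

>>> play_rows:
  motion:
    - [-0.015,1,0,0,0,0,40]
    - [-0.015,1,0,0,0,0,40]
    - [-0.015,1,0,0,0,0,40]
    - [-0.015,1,0,0,0,0,40]
    - [-0.015,1,0,0,0,0,40]

```text
time: 13.25
ee_pos: [0.5261, -0.0435, 0.165]
eef_rot: [-0.001, 1.0, -0.0, -0.001]
ft_force: [0.9, -0.5, -1.0]
width: 0.0508
```

>>> play_rows:
  motion:
    - [-0.015,1,0,0,0,0,40]
    - [-0.015,1,0,0,0,0,40]
    - [-0.015,1,0,0,0,0,40]
    - [-0.015,1,0,0,0,0,40]
    - [-0.015,1,0,0,0,0,40]

```text
time: 13.88
ee_pos: [0.5301, 0.1544, 0.1656]
eef_rot: [0.001, 1.0, -0.001, -0.0]
ft_force: [-0.2, -0.4, -1.4]
width: 0.0508
```

```bash
python3 air.py;python3 s.py CD
```

```text
[0.5304 0.1529 0.166 ]
0.024 (array([0.5365, 0.1515]), array([-0.,  0.]))
0.026 (array([0.5337, 0.1535]), array([-0.,  0.]))
0.028 (array([0.5309, 0.1556]), array([0., 0.]))
14.075 [0.5303 0.1535 0.1663] [ 0.0019  1.     -0.0002  0.    ] 0.05081221822516047
C [ 0.6107 -0.2553] [ 0.2 -0.3  0.3 -0.1]
D [ 0.6494 -0.1497] [ 0.5  6.2 -1.6  3.7]
```

>>> play_rows:
  motion:
    - [0,0.039,0,0,0,0,40]
    - [0,0.039,0.15,0,0,0,40]
    - [0,0.039,0.27,0,0,0,40]
    - [0,0.039,0.37,0,0,0,40]
    - [0,0.039,0.475,0,0,0,40]

```text
time: 14.7
ee_pos: [0.5301, 0.1636, 0.0709]
eef_rot: [0.0, 1.0, -0.0, 0.0]
ft_force: [0.1, -1.0, -0.9]
width: 0.0507
```

>>> play_rows:
  motion:
    - [0,0,0,0,0,0,40]
    - [0,0,0,0,0,0,40]

```text
time: 14.95
ee_pos: [0.5302, 0.1637, 0.072]
eef_rot: [0.0, 1.0, -0.0, 0.0]
ft_force: [-0.0, -1.6, -2.1]
width: 0.0508
```

>>> play_rows:
  motion:
    - [0,0,0,0,0,0,100]
    - [0,0,0,0,0,0,100]
    - [0,0,0,0,0,0,100]
    - [0,0,-0.3,0,0,0,100]
    - [0,0,-0.5,0,0,0,100]

```text
time: 15.58
ee_pos: [0.5303, 0.164, 0.1738]
eef_rot: [0.0, 1.0, 0.0, 0.001]
ft_force: [0.7, 0.9, 1.4]
width: 0.0856
```

>>> play_rows:
  motion:
    - [-0.2,-1,0,0,0,0,100]
    - [-0.2,-1,0,0,0,0,100]
    - [-0.2,-1,0,0,0,0,100]
    - [-0.2,-1,0,0,0,0,100]

```text
time: 16.08
ee_pos: [0.57, -0.0412, 0.1718]
eef_rot: [0.003, 1.0, -0.001, 0.0]
ft_force: [-0.1, -0.1, 0.2]
width: 0.087
```

>>> play_rows:
  motion:
    - [-0.2,-1,0,0,0,0,100]
    - [-0.2,-1,0,0,0,0,100]
    - [-0.2,-1,0,0,0,0,100]
    - [-0.2,-1,0,0,0,0,100]
    - [-0.2,-1,0,0,0,0,100]

```text
time: 16.7
ee_pos: [0.6098, -0.2362, 0.1709]
eef_rot: [0.001, 1.0, 0.0, -0.0]
ft_force: [0.0, 1.6, -0.3]
width: 0.0869
```

```bash
python3 s.py CD
python3 - <<'E'
from h import *
a=eyes.camera("scene");b=eyes.camera("top")
for z in (.015,.039): print(z,sleeves(a,b,[(.5301,.1613)],z))
save(a,"h3.png",(170,150,400,330),3)
E
```

```text
16.8 [ 0.6103 -0.2336  0.1711] [-0.0011  1.      0.0008 -0.    ] 0.08719993777115231
C [ 0.6116 -0.256 ] [-0. -0.]
D [ 0.649  -0.1488] [ 0.8  5.9 -1.2  3.7]
0.015 [(array([0.53579534, 0.17419342]), array([-4.2,  3.1, -3.4, -0.8]))]
0.039 [(array([0.53767987, 0.16857582]), array([-5. , -3. , -2.5, -3.4]))]
```

View pics/h3.png

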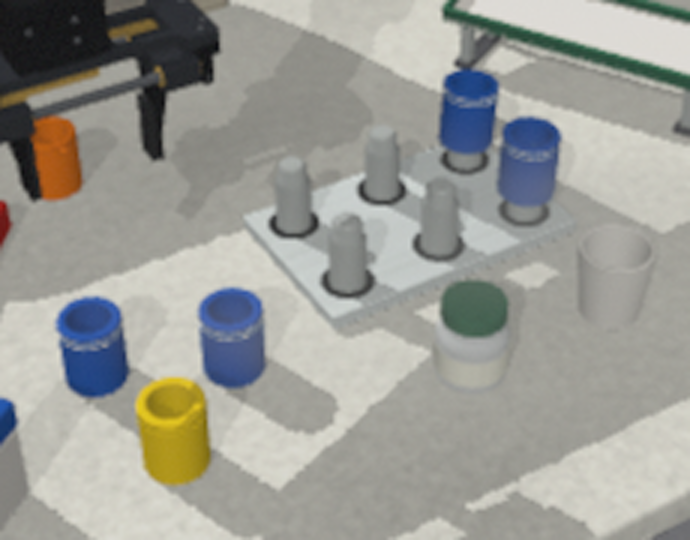

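B (470,110) also stands high, so it is tight. Now C to pin0.

>>> play_rows:
  motion:
    - [-0.003,-0.1,0,0,0,0,100]
    - [-0.003,-0.1,0.3,0,0,0,100]
    - [-0.003,-0.1,0.6,0,0,0,100]
    - [-0.003,-0.1,0.725,0,0,0,100]
    - [-0.003,-0.1,0.725,0,0,0,100]

```text
time: 17.52
ee_pos: [0.6089, -0.2564, 0.0244]
eef_rot: [0.0, 1.0, 0.0, -0.002]
ft_force: [-0.5, 0.4, 0.3]
width: 0.0875
```

>>> play_rows:
  motion:
    - [0,0,0,0,0,0,40]
    - [0,0,0,0,0,0,40]
    - [0,0,0,0,0,0,40]
    - [0,0,0,0,0,0,40]
    - [0,0,0,0,0,0,40]

```text
time: 18.15
ee_pos: [0.6106, -0.2561, 0.0267]
eef_rot: [0.0, 1.0, 0.0, 0.0]
ft_force: [0.5, 1.7, 2.3]
width: 0.0507
```

>>> play_rows:
  motion:
    - [0,0,-0.15,0,0,0,40]
    - [0,0,-0.4,0,0,0,40]
    - [0,0,-0.7,0,0,0,40]
    - [0,0,-0.7,0,0,0,40]
    - [0,0,-0.7,0,0,0,40]

```text
time: 18.77
ee_pos: [0.6101, -0.2559, 0.1656]
eef_rot: [0.0, 1.0, 0.0, -0.0]
ft_force: [-0.2, 0.0, -1.8]
width: 0.0507
```

>>> play_rows:
  motion:
    - [0.2,0.565,0,0,0,0,40]
    - [0.39,1,0,0,0,0,40]
    - [0.39,1,0,0,0,0,40]
    - [0.39,1,0,0,0,0,40]
    - [0.39,1,0,0,0,0,40]

```text
time: 19.4
ee_pos: [0.5311, -0.0533, 0.1648]
eef_rot: [-0.002, 1.0, 0.0, -0.001]
ft_force: [-0.0, -0.3, -1.2]
width: 0.0508
```

```bash
python3 air.py;python3 s.py D
```

```text
[ 0.5319 -0.0566  0.1653]
0.024 (array([ 0.5365, -0.0555]), array([0., 0.]))
0.026 (array([ 0.5337, -0.0541]), array([0., 0.]))
0.028 (array([ 0.5309, -0.0527]), array([-0., -0.]))
19.6 [ 0.5323 -0.0575  0.1657] [ 0.001   1.     -0.0003 -0.0005] 0.0507251082013628
D [ 0.6286 -0.1408] [ 0. -0.]
```

>>> play_rows:
  motion:
    - [0,0.138,0,0,0,0,40]
    - [0,0.138,0.1,0,0,0,40]
    - [0,0.138,0.2,0,0,0,40]
    - [0,0.138,0.33,0,0,0,40]
    - [0,0.138,0.47,0,0,0,40]

```text
time: 20.23
ee_pos: [0.5327, -0.0297, 0.0713]
eef_rot: [0.001, 1.0, -0.0, 0.0]
ft_force: [-0.0, 1.7, 0.9]
width: 0.0512
```

>>> play_rows:
  motion:
    - [0,0,0,0,0,0,40]
    - [0,0,0,0,0,0,40]

```text
time: 20.48
ee_pos: [0.5329, -0.0294, 0.0731]
eef_rot: [0.001, 1.0, -0.0, 0.0]
ft_force: [-0.8, -0.2, -0.5]
width: 0.0509
```

>>> play_rows:
  motion:
    - [0,0,0,0,0,0,100]
    - [0,0,0,0,0,0,100]
    - [0,0,0,0,0,0,100]
    - [0,0,-0.3,0,0,0,100]
    - [0,0,-0.5,0,0,0,100]

```text
time: 21.1
ee_pos: [0.5328, -0.0288, 0.1747]
eef_rot: [0.0, 1.0, 0.0, 0.001]
ft_force: [1.2, -0.1, 0.6]
width: 0.0858
```

Run:
```python
from h import *
np.set_printoptions(precision=4,suppress=True)
a=eyes.camera("scene");b=eyes.camera("top")
print([cent(h) for h in blobs(a)],[cent(h) for h in blobs(b)])
for c in(a,b):
    for q in eyes.landmark_of(c,"sleeve_a"): print(round(q["p"],2),np.round(q["xy"],1),at(c,q["xy"],0)[:2])
save(a,"h4.png",(170,150,400,330),3)
```

```text
[array([160.8052, 292.9441]), array([246.3117, 252.8479]), array([266.7321, 207.3323]), array([334.2053, 190.2911])] [array([194.6337, 216.3607]), array([196.0772, 173.821 ]), array([338.0086, 162.9801])]
0.85 [269.3 220.5] [ 0.5058 -0.009 ]
0.85 [230.4 301.8] [ 0.7273 -0.2329]
0.84 [187.2 208.7] [ 0.3328 -0.1893]
0.74 [344.7 213.3] [0.5872 0.1938]
0.61 [246.9 273.8] [ 0.6649 -0.1593]
0.91 [369.1 139.1] [ 0.7278 -0.2344]
0.83 [195.3 218.3] [0.5376 0.1733]
0.74 [194.9 177.4] [0.6346 0.1769]
0.72 [239.7 178.2] [0.6327 0.0718]
0.7 [353.1 305.8] [ 0.3387 -0.1867]
0.6 [336.3 165.9] [ 0.6623 -0.1552]
```

View pics/h4.png

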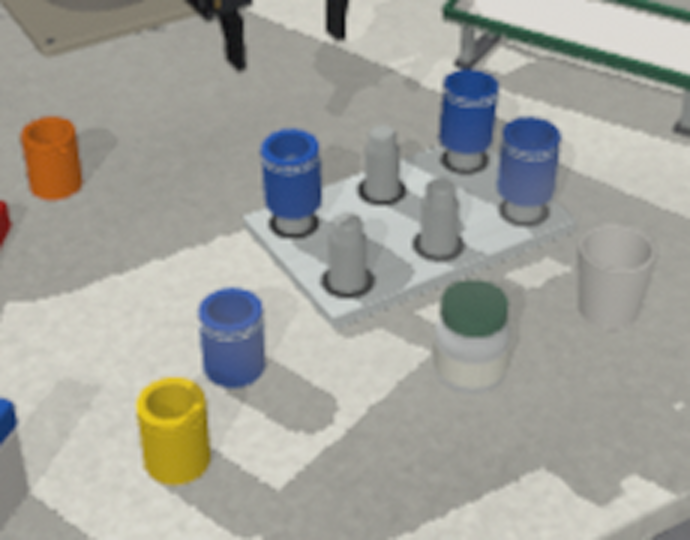

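Run:
```python
from h import *
np.set_printoptions(precision=2,suppress=True)
a=eyes.camera("scene")
B=blobs(a); print([cent(x) for x in B])
for n,p in dict(A=(.6251,.1623),B=(.5301,.1613),C=(.5321,-.0286)).items():
    H={z:hull(a,np.r_[circ(*p,z,.026),circ(*p,z+.064,.026)]) for z in(.015,.039,.045)}
    k=min(B,key=lambda q:np.hypot(*(cent(q)-cent(H[.039]))))[:,0]
    print(n,"seen rows",k[:,1].min(),k[:,1].max(),{z:(h[:,0,1].min().round(1),h[:,0,1].max().round(1)) for z,h in H.items()})
    m=np.zeros((420,560),np.uint8)
    g=[q for q in eyes.regions_of(a,"sleeve_a") if np.hypot(*(np.array(q["xy"])-cent(H[.039])))<12]
    for q in g[:1]: print("  region rows",np.where(q["region"])[0].min(),np.where(q["region"])[0].max())
```

```text
[array([160.81, 292.94]), array([246.39, 252.81]), array([266.71, 207.34]), array([333.97, 190.09])]
A seen rows 173.0 205.0 {0.015: (np.float32(195.2), np.float32(225.3)), 0.039: (np.float32(187.9), np.float32(218.4)), 0.045: (np.float32(186.1), np.float32(216.6))}
  region rows 190 218
B seen rows 173.0 205.0 {0.015: (np.float32(179.2), np.float32(207.8)), 0.039: (np.float32(172.1), np.float32(201.0)), 0.045: (np.float32(170.3), np.float32(199.2))}
  region rows 173 201
C seen rows 193.0 222.0 {0.015: (np.float32(199.0), np.float32(229.4)), 0.039: (np.float32(191.7), np.float32(222.4)), 0.045: (np.float32(189.8), np.float32(220.6))}
  region rows 193 222
```

A, B and C all match a 24 mm stop, so all three are tight. Now D at (0.658, -0.154).

>>> play_rows:
  motion:
    - [-0.3,-0.3,0,0,0,0,100]
    - [-0.627,-0.627,0,0,0,0,100]
    - [-0.627,-0.627,0,0,0,0,100]
    - [-0.627,-0.627,0,0,0,0,100]
    - [-0.627,-0.627,0,0,0,0,100]

```text
time: 22.12
ee_pos: [0.6572, -0.1536, 0.1712]
eef_rot: [0.0, 1.0, 0.0, -0.001]
ft_force: [-0.2, -0.2, 1.3]
width: 0.0873
```

>>> play_rows:
  motion:
    - [0,0,0.1,0,0,0,100]
    - [0,0,0.4,0,0,0,100]
    - [0,0,0.725,0,0,0,100]
    - [0,0,0.725,0,0,0,100]
    - [0,0,0.725,0,0,0,100]

```text
time: 22.75
ee_pos: [0.6586, -0.1538, 0.0293]
eef_rot: [-0.0, 1.0, -0.0, 0.001]
ft_force: [0.9, -0.8, 1.5]
width: 0.0865
```

>>> play_rows:
  motion:
    - [0,0,0,0,0,0,40]
    - [0,0,0,0,0,0,40]
    - [0,0,0,0,0,0,40]
    - [0,0,0,0,0,0,40]
    - [0,0,0,0,0,0,40]

```text
time: 23.38
ee_pos: [0.6579, -0.1539, 0.0275]
eef_rot: [0.0, 1.0, 0.0, 0.0]
ft_force: [-0.1, 0.3, 1.7]
width: 0.0506
```

>>> play_rows:
  motion:
    - [0,0,-0.15,0,0,0,40]
    - [0,0,-0.4,0,0,0,40]
    - [0,0,-0.7,0,0,0,40]
    - [0,0,-0.7,0,0,0,40]
    - [0,0,-0.7,0,0,0,40]

```text
time: 24.0
ee_pos: [0.6574, -0.1538, 0.1665]
eef_rot: [0.0, 1.0, 0.0, -0.0]
ft_force: [-0.2, -0.2, -0.8]
width: 0.0506
```

>>> play_rows:
  motion:
    - [0.153,0.62,0,0,0,0,40]
    - [0.153,0.62,0,0,0,0,40]
    - [0.153,0.62,0,0,0,0,40]
    - [0.153,0.62,0,0,0,0,40]
    - [0.153,0.62,0,0,0,0,40]

```text
time: 24.62
ee_pos: [0.6269, -0.0319, 0.1666]
eef_rot: [0.001, 1.0, -0.0, -0.001]
ft_force: [0.3, -0.5, -0.8]
width: 0.0508
```

```bash
python3 air.py; python3 -c "
from h import *
print(r.read_state()['ee_pos'])"
```

```text
[ 0.6271 -0.0317  0.1669]
0.024 (array([ 0.6444, -0.0623]), array([ 0., -0.]))
0.026 (array([ 0.6419, -0.0609]), array([-0.,  0.]))
0.028 (array([ 0.6394, -0.0595]), array([0., 0.]))
[ 0.62712353 -0.03170621  0.16691099]
```

>>> play_rows:
  motion:
    - [0,0.017,0,0,0,0,40]
    - [0,0.017,0.12,0,0,0,40]
    - [0,0.017,0.24,0,0,0,40]
    - [0,0.017,0.35,0,0,0,40]
    - [0,0.017,0.475,0,0,0,40]

```text
time: 25.35
ee_pos: [0.6275, -0.0266, 0.0718]
eef_rot: [0.0, 1.0, 0.0, 0.0]
ft_force: [0.4, 0.8, -1.3]
width: 0.0505
```

>>> play_rows:
  motion:
    - [0,0,0,0,0,0,40]
    - [0,0,0,0,0,0,40]

```text
time: 25.6
ee_pos: [0.6278, -0.0267, 0.0734]
eef_rot: [0.0, 1.0, 0.0, 0.001]
ft_force: [-0.5, 0.5, -0.4]
width: 0.0506
```

>>> play_rows:
  motion:
    - [0,0,0,0,0,0,100]
    - [0,0,0,0,0,0,100]
    - [0,0,0,0,0,0,100]
    - [0,0,-0.3,0,0,0,100]
    - [0,0,-0.5,0,0,0,100]

```text
time: 26.22
ee_pos: [0.6277, -0.0268, 0.1749]
eef_rot: [0.0, 1.0, 0.0, 0.001]
ft_force: [0.7, -1.4, -0.3]
width: 0.0851
```

Run:
```python
from h import *
a=eyes.camera("scene"); save(a,"h5.png",(170,150,400,330),3)
```

```text
(no output)
```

View pics/h5.png

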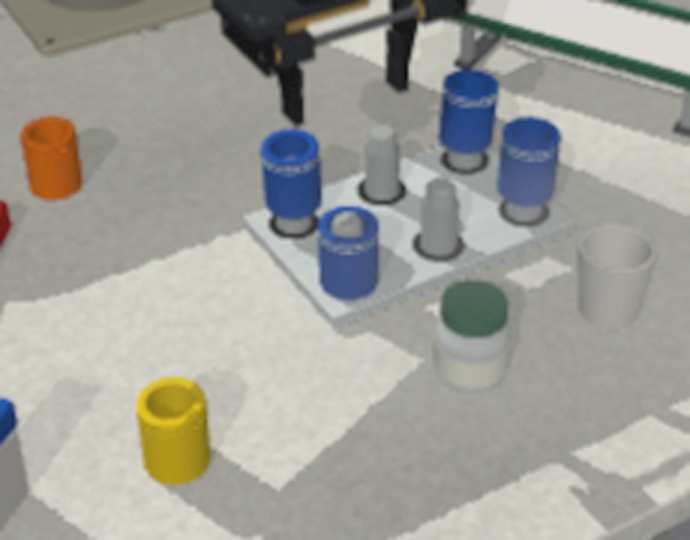

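D (348,255) is fully home: its pin tip shows above it and its foot sits on the plate. All four stand on the gauge together, and no other blue sleeves are about. Next, D goes to the shelf.

>>> play_rows:
  motion:
    - [0,0,0.15,0,0,0,100]
    - [0,0,0.4,0,0,0,100]
    - [0,0,0.64,0,0,0,100]
    - [0,0,0.64,0,0,0,100]
    - [0,0,0.64,0,0,0,100]

```text
time: 26.9
ee_pos: [0.6284, -0.0268, 0.0463]
eef_rot: [0.0, 1.0, -0.0, 0.001]
ft_force: [0.4, 0.5, 0.6]
width: 0.0871
```

>>> play_rows:
  motion:
    - [0,0,0,0,0,0,40]
    - [0,0,0,0,0,0,40]
    - [0,0,0,0,0,0,40]
    - [0,0,0,0,0,0,40]
    - [0,0,0,0,0,0,40]

```text
time: 27.52
ee_pos: [0.6273, -0.0265, 0.0444]
eef_rot: [0.0, 1.0, 0.0, 0.0]
ft_force: [0.5, 0.5, 1.3]
width: 0.0502
```

>>> play_rows:
  motion:
    - [0,0,-0.15,0,0,0,40]
    - [0,0,-0.4,0,0,0,40]
    - [0,0,-0.75,0,0,0,40]
    - [0,0,-0.75,0,0,0,40]
    - [0,0,-0.75,0,0,0,40]

```text
time: 28.15
ee_pos: [0.6272, -0.0265, 0.1942]
eef_rot: [0.0, 1.0, 0.0, 0.0]
ft_force: [-0.7, 0.6, -1.7]
width: 0.0503
```

>>> play_rows:
  motion:
    - [0.4,1,0,0,0,0,40]
    - [0.4,1,0,0,0,0,40]
    - [0.4,1,0,0,0,0,40]
    - [0.4,1,0,0,0,0,40]
    - [0.4,1,0,0,0,0,40]

```text
time: 28.78
ee_pos: [0.5451, 0.1763, 0.1921]
eef_rot: [-0.002, 1.0, -0.0, -0.002]
ft_force: [-0.0, -0.1, -1.5]
width: 0.0505
```

>>> play_rows:
  motion:
    - [0.4,0.9,0,0,0,0,40]
    - [0.4,0.9,0,0,0,0,40]
    - [0.4,0.9,0,0,0,0,40]
    - [0.4,0.9,0,0,0,0,40]
    - [0.4,0.9,0,0,0,0,40]

```text
time: 29.4
ee_pos: [0.4674, 0.3525, 0.193]
eef_rot: [0.0, 1.0, -0.001, -0.001]
ft_force: [0.7, -1.4, -1.8]
width: 0.0504
```

```bash
cat > sh.py <<'E'
import sys
from h import *
from scipy.spatial.transform import Rotation as Ro
np.set_printoptions(precision=4,suppress=True)
eyes.camera("top"); s=r.read_state(); p=s["ee_pos"]; T=Ro.from_quat(s["eef_rot"]).as_matrix(); print(p,T)
v=2.055;t=np.radians(15)
S=np.array([[np.cos(v),-np.sin(v),0],[np.sin(v),np.cos(v),0],[0,0,1]])@np.array([[np.cos(t),0,-np.sin(t)],[0,1,0],[np.sin(t),0,np.cos(t)]])
D=np.c_[S@[0,-1,0],S@[1,0,0],-S[:,2]]; D[:,0]=np.cross(D[:,1],D[:,2])
for h in map(float,sys.argv[1:]):
    q=np.array([.4605,.3644,.07])+S[:,2]*h
    print(h,"pos",q,"shift",T.T@(q-p)/.2,"turn",Ro.from_matrix(T.T@D).as_rotvec()/(np.pi/2))
E
python3 sh.py .1 .03
```

```text
[0.4682 0.3514 0.1934] [[-1.      0.0022 -0.0005]
 [ 0.0022  1.     -0.0019]
 [ 0.0005 -0.0019 -1.    ]]
0.1 pos [0.4725 0.3415 0.1666] shift [-0.022  -0.0492  0.1341] turn [-0.1644  0.0399 -0.308 ]
0.03 pos [0.4641 0.3575 0.099 ] shift [0.0201 0.0315 0.472 ] turn [-0.1644  0.0399 -0.308 ]
```

>>> play_rows:
  motion:
    - [-0.022,-0.049,0,-0.164,0.04,-0.308,40]
    - [-0.022,-0.049,0,-0.164,0.04,-0.308,40]
    - [-0.022,-0.049,0.134,-0.164,0.04,-0.308,40]
    - [-0.022,-0.049,0.134,-0.164,0.04,-0.308,40]
    - [-0.022,-0.049,0.134,-0.164,0.04,-0.308,40]

```text
time: 30.08
ee_pos: [0.4723, 0.3432, 0.1682]
eef_rot: [-0.236, 0.963, 0.126, -0.031]
ft_force: [-0.0, 0.6, -0.5]
width: 0.0505
```

```bash
python3 sh.py .1 .04 .03
python3 - <<'E'
from h import *
a=eyes.camera("scene");b=eyes.camera("top"); save(a,"h6.png",(270,90,470,220),3)
E
```

```text
[0.472  0.344  0.1685] [[-0.8857 -0.4488 -0.1189]
 [-0.4643  0.8554  0.2296]
 [-0.0013  0.2585 -0.966 ]]
0.1 pos [0.4725 0.3415 0.1666] shift [ 0.0033 -0.0145  0.0061] turn [-0.0002  0.001  -0.0006]
0.04 pos [0.4653 0.3552 0.1086] shift [ 0.0038 -0.0144  0.3061] turn [-0.0002  0.001  -0.0006]
0.03 pos [0.4641 0.3575 0.099 ] shift [ 0.0039 -0.0144  0.3561] turn [-0.0002  0.001  -0.0006]
```

View pics/h6.png

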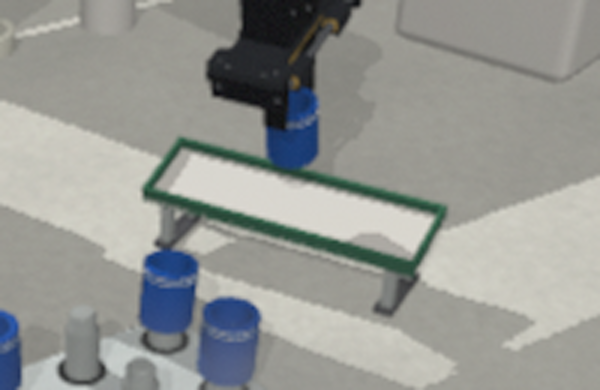

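>>> play_rows:
  motion:
    - [0.003,-0.014,0.15,0,0,0,40]
    - [0.003,-0.014,0.28,0,0,0,40]
    - [0.003,-0.014,0.335,0,0,0,40]
    - [0.003,-0.014,0.335,0,0,0,40]
    - [0.003,-0.014,0.335,0,0,0,40]

```text
time: 30.85
ee_pos: [0.4651, 0.3566, 0.1034]
eef_rot: [-0.239, 0.962, 0.127, -0.03]
ft_force: [0.0, 1.0, -0.6]
width: 0.0506
```

>>> play_rows:
  motion:
    - [0,0,0.01,0,0,0,40]
    - [0,0,0.018,0,0,0,40]
    - [0,0,0.018,0,0,0,40]
    - [0,0,0.018,0,0,0,40]

```text
time: 31.35
ee_pos: [0.464, 0.3572, 0.0987]
eef_rot: [-0.239, 0.962, 0.127, -0.031]
ft_force: [0.1, -0.1, -1.9]
width: 0.0506
```

```bash
python3 sh.py .03
```

```text
[0.464  0.3572 0.0987] [[-0.8841 -0.4515 -0.1204]
 [-0.4673  0.8537  0.23  ]
 [-0.0011  0.2596 -0.9657]]
0.03 pos [0.4641 0.3575 0.099 ] shift [-0.0014  0.0015 -0.0011] turn [0.0005 0.0004 0.0014]
```

>>> play_rows:
  motion:
    - [0,0,0.005,0,0,0,40]
    - [0,0,0.01,0,0,0,40]
    - [0,0,0.01,0,0,0,40]

```text
time: 31.78
ee_pos: [0.4645, 0.3577, 0.0981]
eef_rot: [-0.239, 0.962, 0.128, -0.03]
ft_force: [-2.3, -4.1, 9.2]
width: 0.0504
```

>>> play_rows:
  motion:
    - [0,0,0.005,0,0,0,40]
    - [0,0,0.01,0,0,0,40]
    - [0,0,0.01,0,0,0,40]

```text
time: 32.15
ee_pos: [0.4648, 0.3583, 0.0977]
eef_rot: [-0.239, 0.962, 0.128, -0.03]
ft_force: [-4.6, -7.5, 21.1]
width: 0.0508
```

>>> play_rows:
  motion:
    - [0,0,-0.013,0,0,0,40]
    - [0,0,-0.013,0,0,0,40]
    - [0,0,-0.013,0,0,0,55]
    - [0,0,-0.013,0,0,0,65]
    - [0,0,-0.013,0,0,0,75]

```text
time: 32.78
ee_pos: [0.4635, 0.3576, 0.0969]
eef_rot: [-0.239, 0.962, 0.127, -0.031]
ft_force: [-0.7, -0.2, 1.2]
width: 0.0603
```

>>> play_rows:
  motion:
    - [0,0,0,0,0,0,100]
    - [0,0,0,0,0,0,100]
    - [0,0,0,0,0,0,100]

```text
time: 33.15
ee_pos: [0.4637, 0.3575, 0.0972]
eef_rot: [-0.239, 0.962, 0.127, -0.031]
ft_force: [-0.2, -0.7, 0.1]
width: 0.0844
```

>>> play_rows:
  motion:
    - [0,0,-0.1,0,0,0,100]
    - [0,0,-0.3,0,0,0,100]
    - [0,0,-0.5,0,0,0,100]
    - [0,0,-0.5,0,0,0,100]
    - [0,0,-0.5,0,0,0,100]

```text
time: 33.78
ee_pos: [0.4754, 0.3346, 0.1932]
eef_rot: [-0.239, 0.962, 0.127, -0.031]
ft_force: [-0.4, -0.5, 0.3]
width: 0.0874
```

```bash
cat > tr.py <<'E'
from h import *
from scipy.spatial.transform import Rotation as Ro
np.set_printoptions(precision=4,suppress=True)
a=eyes.camera("scene"); s=r.read_state(); p=s["ee_pos"]; R=Ro.from_quat(s["eef_rot"]); T=R.as_matrix()
D=np.diag([-1.,1,-1])
print(p,"turn to straight",Ro.from_matrix(T.T@D).as_rotvec()/(np.pi/2))
for q in([.5301,.1613,.2],):print(T.T@(np.array(q)-p)/.2)
save(a,"h7.png",(270,90,470,220),3)
E
python3 tr.py
```

```text
[0.4751 0.3346 0.1927] turn to straight [ 0.1638 -0.0411  0.308 ]
[ 0.1621 -0.8544 -0.2673]
```

View pics/h7.png

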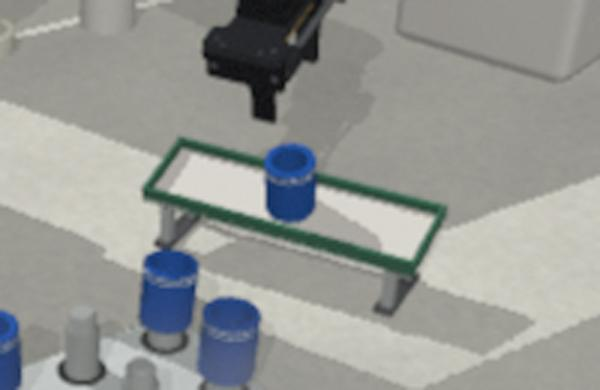

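D stands flush on the shelf at crop (290,180). Straightening up and fetching B.

>>> play_rows:
  motion:
    - [0,-0.1,-0.15,0.164,-0.041,0.308,100]
    - [0.162,-0.854,-0.267,0.164,-0.041,0.308,100]
    - [0.162,-0.854,-0.267,0.164,-0.041,0.308,100]
    - [0.162,-0.854,-0.267,0.164,-0.041,0.308,100]
    - [0.162,-0.854,-0.267,0.164,-0.041,0.308,100]

```text
time: 34.45
ee_pos: [0.5306, 0.1588, 0.1998]
eef_rot: [0.002, 1.0, -0.001, -0.0]
ft_force: [-0.4, 0.5, 1.0]
width: 0.087
```

>>> play_rows:
  motion:
    - [0,0,0,0,0,0,100]
    - [0,0,0,0,0,0,100]

```text
time: 34.7
ee_pos: [0.5302, 0.1626, 0.2007]
eef_rot: [-0.001, 1.0, 0.0, 0.0]
ft_force: [0.2, -0.1, -0.2]
width: 0.0872
```

```bash
python3 tr.py
```

```text
[0.5304 0.1624 0.2008] turn to straight [0.0003 0.0007 0.0009]
[ 0.0013 -0.0056  0.0039]
```

>>> play_rows:
  motion:
    - [0,0,0.15,0,0,0,100]
    - [0,0,0.45,0,0,0,100]
    - [0,0,0.665,0,0,0,100]
    - [0,0,0.665,0,0,0,100]
    - [0,0,0.665,0,0,0,100]

```text
time: 35.38
ee_pos: [0.532, 0.162, 0.0699]
eef_rot: [0.0, 1.0, 0.001, 0.002]
ft_force: [-0.6, 0.3, 0.1]
width: 0.0873
```

>>> play_rows:
  motion:
    - [0,0,0,0,0,0,40]
    - [0,0,0,0,0,0,40]
    - [0,0,0,0,0,0,40]
    - [0,0,0,0,0,0,40]
    - [0,0,0,0,0,0,40]

```text
time: 36.0
ee_pos: [0.531, 0.1615, 0.0682]
eef_rot: [0.0, 1.0, 0.0, 0.001]
ft_force: [0.1, 0.0, 1.0]
width: 0.0508
```

>>> play_rows:
  motion:
    - [0,0,-0.15,0,0,0,40]
    - [0,0,-0.4,0,0,0,40]
    - [0,0,-0.7,0,0,0,40]
    - [0,0,-0.7,0,0,0,40]
    - [0,0,-0.7,0,0,0,40]

```text
time: 36.62
ee_pos: [0.5303, 0.1612, 0.2073]
eef_rot: [0.0, 1.0, 0.0, 0.0]
ft_force: [0.0, 0.8, -1.7]
width: 0.0506
```

>>> play_rows:
  motion:
    - [0.03,-1,0,0,0,0,40]
    - [0.03,-1,0,0,0,0,40]
    - [0.03,-1,0,0,0,0,40]
    - [0.03,-1,0,0,0,0,40]

```text
time: 37.12
ee_pos: [0.5232, -0.0437, 0.2066]
eef_rot: [0.004, 1.0, -0.0, -0.0]
ft_force: [0.6, 1.2, -1.0]
width: 0.0502
```

>>> play_rows:
  motion:
    - [0.03,-1,0,0,0,0,40]
    - [0.03,-1,0,0,0,0,40]
    - [0.03,-1,0,0,0,0,40]
    - [0.03,-1,0,0,0,0,40]

```text
time: 37.62
ee_pos: [0.5167, -0.2427, 0.2065]
eef_rot: [0.003, 1.0, -0.001, -0.001]
ft_force: [0.9, 0.8, -0.6]
width: 0.0507
```

>>> play_rows:
  motion:
    - [0.032,-1,0,0,0,0,40]
    - [0.032,-1,0,0,0,0,40]
    - [0.032,-1,0,0,0,0,40]
    - [0.032,-1,0,0,0,0,40]
    - [0.032,-1,0,0,0,0,40]

```text
time: 38.25
ee_pos: [0.512, -0.4381, 0.206]
eef_rot: [0.0, 1.0, 0.001, -0.0]
ft_force: [0.4, 0.3, -0.8]
width: 0.0506
```

>>> play_rows:
  motion:
    - [0,0,0,0,0,0,40]
    - [0,0,0,0,0,0,40]

```text
time: 38.5
ee_pos: [0.5132, -0.4367, 0.2078]
eef_rot: [-0.001, 1.0, 0.001, 0.001]
ft_force: [-0.4, 0.9, -0.8]
width: 0.0507
```

>>> play_rows:
  motion:
    - [0,0,0.3,0,0,0,40]
    - [0,0,0.6,0,0,0,40]
    - [0,0,0.75,0,0,0,40]
    - [0,0,0.855,0,0,0,40]
    - [0,0,0.855,0,0,0,40]

```text
time: 39.12
ee_pos: [0.5124, -0.4377, 0.0362]
eef_rot: [-0.0, 1.0, 0.001, 0.0]
ft_force: [1.2, -0.0, 0.2]
width: 0.0505
```

>>> play_rows:
  motion:
    - [0,0,0,0,0,0,55]
    - [0,0,0,0,0,0,70]
    - [0,0,0,0,0,0,100]
    - [0,0,0,0,0,0,100]
    - [0,0,0,0,0,0,100]

```text
time: 39.75
ee_pos: [0.5124, -0.4386, 0.0369]
eef_rot: [0.0, 1.0, 0.0, 0.001]
ft_force: [0.6, -1.4, 0.3]
width: 0.0814
```

>>> play_rows:
  motion:
    - [0,0,-0.2,0,0,0,100]
    - [0,0,-0.5,0,0,0,100]
    - [0,0,-0.82,0,0,0,100]
    - [0,0,-0.82,0,0,0,100]

```text
time: 40.25
ee_pos: [0.5134, -0.4408, 0.2064]
eef_rot: [0.0, 1.0, -0.002, 0.004]
ft_force: [0.3, 0.3, -0.2]
width: 0.087
```

>>> play_rows:
  motion:
    - [-0.05,1,0,0,0,0,100]
    - [-0.05,1,0,0,0,0,100]
    - [-0.05,1,0,0,0,0,100]
    - [-0.05,1,0,0,0,0,100]

```text
time: 40.75
ee_pos: [0.5232, -0.2332, 0.2]
eef_rot: [-0.003, 1.0, 0.002, 0.001]
ft_force: [0.1, -0.9, -0.3]
width: 0.0869
```

>>> play_rows:
  motion:
    - [-0.05,1,0,0,0,0,100]
    - [-0.05,1,0,0,0,0,100]
    - [-0.05,1,0,0,0,0,100]
    - [-0.05,1,0,0,0,0,100]
    - [-0.05,1,0,0,0,0,100]

```text
time: 41.38
ee_pos: [0.5322, -0.0389, 0.2006]
eef_rot: [-0.0, 1.0, -0.0, 0.0]
ft_force: [1.3, -0.7, 0.6]
width: 0.0869
```

>>> play_rows:
  motion:
    - [0,0.035,0,0,0,0,100]
    - [0,0.035,0,0,0,0,100]
    - [0,0.035,0,0,0,0,100]

```text
time: 41.75
ee_pos: [0.5322, -0.0326, 0.201]
eef_rot: [0.001, 1.0, 0.0, 0.001]
ft_force: [0.7, -0.6, -0.3]
width: 0.0869
```

Run:
```python
from h import *
a=eyes.camera("scene"); print(r.read_state()["ee_pos"]); save(a,"h8.png",s=1.4)
```

```text
[ 0.53222779 -0.03248383  0.20098487]
```

View pics/h8.png

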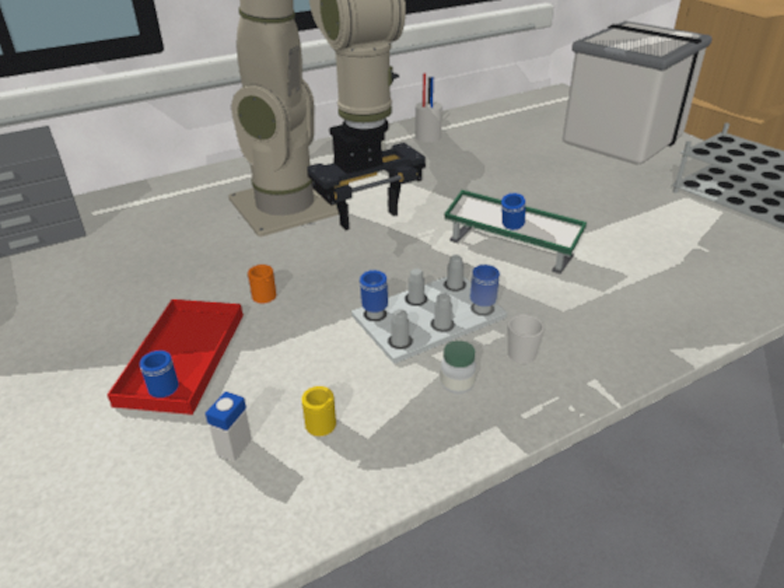

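B stands in the tray (158,373), D on the shelf (513,211), and A and C are still on their pins. Next, C to the tray middle.

>>> play_rows:
  motion:
    - [0,0.015,0.15,0,0,0,100]
    - [0,0.015,0.45,0,0,0,100]
    - [0,0.015,0.665,0,0,0,100]
    - [0,0.015,0.665,0,0,0,100]
    - [0,0.015,0.665,0,0,0,100]

```text
time: 42.42
ee_pos: [0.5335, -0.029, 0.0697]
eef_rot: [0.0, 1.0, 0.0, 0.002]
ft_force: [1.2, -0.1, 0.2]
width: 0.0869
```

>>> play_rows:
  motion:
    - [0,0,0,0,0,0,40]
    - [0,0,0,0,0,0,40]
    - [0,0,0,0,0,0,40]
    - [0,0,0,0,0,0,40]
    - [0,0,0,0,0,0,40]

```text
time: 43.05
ee_pos: [0.5325, -0.0286, 0.0681]
eef_rot: [0.0, 1.0, 0.0, 0.001]
ft_force: [0.1, 0.4, 0.8]
width: 0.0507
```

>>> play_rows:
  motion:
    - [0,0,-0.15,0,0,0,40]
    - [0,0,-0.4,0,0,0,40]
    - [0,0,-0.7,0,0,0,40]
    - [0,0,-0.7,0,0,0,40]
    - [0,0,-0.7,0,0,0,40]

```text
time: 43.68
ee_pos: [0.5319, -0.0285, 0.2073]
eef_rot: [0.0, 1.0, 0.0, 0.0]
ft_force: [-0.2, -0.2, -0.9]
width: 0.0508
```

>>> play_rows:
  motion:
    - [0.21,-0.9,0,0,0,0,40]
    - [0.21,-0.9,0,0,0,0,40]
    - [0.21,-0.9,0,0,0,0,40]
    - [0.21,-0.9,0,0,0,0,40]

```text
time: 44.18
ee_pos: [0.4872, -0.2138, 0.2065]
eef_rot: [0.004, 1.0, -0.0, -0.001]
ft_force: [-0.9, 0.7, -1.8]
width: 0.0509
```

>>> play_rows:
  motion:
    - [0.21,-0.9,0,0,0,0,40]
    - [0.21,-0.9,0,0,0,0,40]
    - [0.21,-0.9,0,0,0,0,40]
    - [0.21,-0.9,0,0,0,0,40]
    - [0.21,-0.9,0,0,0,0,40]

```text
time: 44.8
ee_pos: [0.448, -0.3877, 0.2061]
eef_rot: [0.0, 1.0, 0.001, -0.0]
ft_force: [0.1, 0.4, -0.7]
width: 0.0509
```

>>> play_rows:
  motion:
    - [0,0,0,0,0,0,40]
    - [0,0,0,0,0,0,40]
    - [0,0,0,0,0,0,40]

```text
time: 45.18
ee_pos: [0.4486, -0.3879, 0.2077]
eef_rot: [-0.0, 1.0, 0.0, 0.001]
ft_force: [0.0, 0.3, -1.2]
width: 0.0506
```

>>> play_rows:
  motion:
    - [0,0,0.3,0,0,0,40]
    - [0,0,0.6,0,0,0,40]
    - [0,0,0.75,0,0,0,40]
    - [0,0,0.855,0,0,0,40]
    - [0,0,0.855,0,0,0,40]

```text
time: 45.8
ee_pos: [0.4481, -0.3883, 0.0361]
eef_rot: [0.0, 1.0, 0.0, 0.0]
ft_force: [0.2, -0.8, -0.3]
width: 0.0508
```

>>> play_rows:
  motion:
    - [0,0,0,0,0,0,55]
    - [0,0,0,0,0,0,70]
    - [0,0,0,0,0,0,100]
    - [0,0,0,0,0,0,100]
    - [0,0,0,0,0,0,100]

```text
time: 46.42
ee_pos: [0.4484, -0.3886, 0.0368]
eef_rot: [0.0, 1.0, 0.0, 0.001]
ft_force: [0.7, 0.7, 0.2]
width: 0.0821
```

>>> play_rows:
  motion:
    - [0,0,-0.2,0,0,0,100]
    - [0,0,-0.5,0,0,0,100]
    - [0,0,-0.82,0,0,0,100]
    - [0,0,-0.82,0,0,0,100]
    - [0,0,-0.82,0,0,0,100]

```text
time: 47.05
ee_pos: [0.4481, -0.3883, 0.2004]
eef_rot: [0.0, 1.0, 0.0, 0.001]
ft_force: [0.2, 0.5, -0.4]
width: 0.0869
```

>>> play_rows:
  motion:
    - [-0.295,0.917,0,0,0,0,100]
    - [-0.295,0.917,0,0,0,0,100]
    - [-0.295,0.917,0,0,0,0,100]
    - [-0.295,0.917,0,0,0,0,100]
    - [-0.295,0.917,0,0,0,0,100]

```text
time: 47.68
ee_pos: [0.5065, -0.2051, 0.1998]
eef_rot: [-0.0, 1.0, 0.0, -0.0]
ft_force: [-0.3, -0.3, -0.1]
width: 0.0872
```

>>> play_rows:
  motion:
    - [-0.295,0.917,0,0,0,0,100]
    - [-0.295,0.917,0,0,0,0,100]
    - [-0.295,0.917,0,0,0,0,100]
    - [-0.295,0.917,0,0,0,0,100]
    - [-0.295,0.917,0,0,0,0,100]

```text
time: 48.3
ee_pos: [0.5659, -0.024, 0.2004]
eef_rot: [0.001, 1.0, -0.0, 0.0]
ft_force: [0.4, -0.7, -0.6]
width: 0.0868
```

>>> play_rows:
  motion:
    - [-0.295,0.917,0,0,0,0,100]
    - [-0.295,0.917,0,0,0,0,100]
    - [-0.295,0.917,0,0,0,0,100]
    - [-0.295,0.917,0,0,0,0,100]
    - [-0.295,0.917,0,0,0,0,100]

```text
time: 48.92
ee_pos: [0.6258, 0.1585, 0.201]
eef_rot: [0.002, 1.0, -0.001, 0.001]
ft_force: [0.1, -0.5, 0.4]
width: 0.0867
```

>>> play_rows:
  motion:
    - [0,0,0,0,0,0,100]
    - [0,0,0,0,0,0,100]
    - [0,0,0,0,0,0,100]

```text
time: 49.3
ee_pos: [0.6253, 0.1607, 0.2015]
eef_rot: [0.001, 1.0, 0.0, 0.001]
ft_force: [0.5, 0.0, 0.0]
width: 0.0867
```

>>> play_rows:
  motion:
    - [0,0.007,0.15,0,0,0,100]
    - [0,0.007,0.45,0,0,0,100]
    - [0,0.007,0.665,0,0,0,100]
    - [0,0.007,0.665,0,0,0,100]
    - [0,0.007,0.665,0,0,0,100]

```text
time: 49.92
ee_pos: [0.6267, 0.1629, 0.0703]
eef_rot: [0.0, 1.0, 0.001, 0.002]
ft_force: [0.6, 0.2, 0.7]
width: 0.0871
```

>>> play_rows:
  motion:
    - [0,0,0,0,0,0,40]
    - [0,0,0,0,0,0,40]
    - [0,0,0,0,0,0,40]
    - [0,0,0,0,0,0,40]
    - [0,0,0,0,0,0,40]

```text
time: 50.55
ee_pos: [0.6256, 0.163, 0.0683]
eef_rot: [0.0, 1.0, 0.0, 0.001]
ft_force: [0.6, -0.2, 1.0]
width: 0.0506
```

>>> play_rows:
  motion:
    - [0,0,-0.15,0,0,0,40]
    - [0,0,-0.4,0,0,0,40]
    - [0,0,-0.7,0,0,0,40]
    - [0,0,-0.7,0,0,0,40]
    - [0,0,-0.7,0,0,0,40]

```text
time: 51.18
ee_pos: [0.6249, 0.1629, 0.2074]
eef_rot: [0.0, 1.0, 0.0, 0.0]
ft_force: [-0.1, -0.1, -2.6]
width: 0.0505
```

>>> play_rows:
  motion:
    - [0.401,-0.837,0,0,0,0,40]
    - [0.401,-0.837,0,0,0,0,40]
    - [0.401,-0.837,0,0,0,0,40]
    - [0.401,-0.837,0,0,0,0,40]
    - [0.401,-0.837,0,0,0,0,40]

```text
time: 51.8
ee_pos: [0.5445, -0.0037, 0.2069]
eef_rot: [-0.0, 1.0, 0.0, -0.0]
ft_force: [0.5, 0.4, -1.3]
width: 0.0503
```

>>> play_rows:
  motion:
    - [0.401,-0.837,0,0,0,0,40]
    - [0.401,-0.837,0,0,0,0,40]
    - [0.401,-0.837,0,0,0,0,40]
    - [0.401,-0.837,0,0,0,0,40]
    - [0.401,-0.837,0,0,0,0,40]

```text
time: 52.42
ee_pos: [0.4655, -0.1703, 0.2074]
eef_rot: [-0.001, 1.0, 0.0, 0.0]
ft_force: [-0.0, 0.3, -1.2]
width: 0.0503
```

>>> play_rows:
  motion:
    - [0.401,-0.837,0,0,0,0,40]
    - [0.401,-0.837,0,0,0,0,40]
    - [0.401,-0.837,0,0,0,0,40]
    - [0.401,-0.837,0,0,0,0,40]
    - [0.401,-0.837,0,0,0,0,40]

```text
time: 53.05
ee_pos: [0.386, -0.3377, 0.2072]
eef_rot: [-0.001, 1.0, 0.0, 0.0]
ft_force: [1.2, 0.1, -0.9]
width: 0.0505
```

>>> play_rows:
  motion:
    - [0,0,0,0,0,0,40]
    - [0,0,0,0,0,0,40]
    - [0,0,0,0,0,0,40]

```text
time: 53.42
ee_pos: [0.385, -0.3386, 0.2076]
eef_rot: [-0.0, 1.0, 0.0, 0.001]
ft_force: [-0.6, 0.4, -0.8]
width: 0.0501
```

>>> play_rows:
  motion:
    - [0,0,0.3,0,0,0,40]
    - [0,0,0.6,0,0,0,40]
    - [0,0,0.75,0,0,0,40]
    - [0,0,0.855,0,0,0,40]
    - [0,0,0.855,0,0,0,40]

```text
time: 54.05
ee_pos: [0.384, -0.3387, 0.0357]
eef_rot: [0.0, 1.0, 0.001, -0.0]
ft_force: [-0.9, -0.1, -0.5]
width: 0.0503
```

>>> play_rows:
  motion:
    - [0,0,0,0,0,0,55]
    - [0,0,0,0,0,0,70]
    - [0,0,0,0,0,0,100]
    - [0,0,0,0,0,0,100]
    - [0,0,0,0,0,0,100]

```text
time: 54.68
ee_pos: [0.3849, -0.3391, 0.0367]
eef_rot: [0.0, 1.0, 0.0, 0.001]
ft_force: [-0.3, -0.1, 0.2]
width: 0.0818
```

>>> play_rows:
  motion:
    - [0,0,-0.2,0,0,0,100]
    - [0,0,-0.5,0,0,0,100]
    - [0,0,-0.82,0,0,0,100]
    - [0,0,-0.82,0,0,0,100]
    - [0,0,-0.82,0,0,0,100]

```text
time: 55.3
ee_pos: [0.3846, -0.3388, 0.2003]
eef_rot: [-0.0, 1.0, 0.001, 0.001]
ft_force: [0.9, -0.1, 0.1]
width: 0.087
```

>>> play_rows:
  motion:
    - [-0.4,0.9,0,0,0,0,100]
    - [-0.4,0.9,0,0,0,0,100]
    - [-0.4,0.9,0,0,0,0,100]
    - [-0.4,0.9,0,0,0,0,100]
    - [-0.4,0.9,0,0,0,0,100]

```text
time: 55.92
ee_pos: [0.4639, -0.1592, 0.1996]
eef_rot: [-0.0, 1.0, -0.0, -0.0]
ft_force: [-0.7, -1.0, -0.9]
width: 0.0873
```

Run:
```python
from h import *
np.set_printoptions(precision=4,suppress=True)
a=eyes.camera("scene");b=eyes.camera("top"); save(a,"e.png",s=1.4); save(b,"et.png",(60,80,560,340),1.6)
exec(open("sh.py").read().split("D=np.c_")[0].split("eyes.camera")[0])
t=np.radians(15);v=2.055
S=np.array([[np.cos(v),-np.sin(v),0],[np.sin(v),np.cos(v),0],[0,0,1]])@np.array([[np.cos(t),0,-np.sin(t)],[0,1,0],[np.sin(t),0,np.cos(t)]])
# predicted flush silhouette of D on the shelf against its region
P=np.r_[circ(0,0,0,.026),circ(0,0,.064,.026)]@S.T+[.4605,.3644,.07]
for c in(a,b):
    h=hull(c,P); q=min(eyes.regions_of(c,"sleeve_a"),key=lambda q:np.hypot(*(np.array(q["xy"])-cent(h))))
    z=np.zeros((420,560),np.uint8); cv2.fillConvexPoly(z,np.round(h).astype(int),1); m=q["region"]
    print("IoU flush",(z&m).sum()/(z|m).sum(),cent(h),q["xy"])
for l in("jar","cup","flipbox"):
    print(l,[np.round(at(b,q["xy"],0)[:2],3) for q in eyes.landmark_of(b,l)[:2]])
```

```text
IoU flush 0.8623655913978494 [366.2854 149.9826] [366.9, 151.5]
IoU flush 0.7986111111111112 [ 99.4829 244.9626] [97.7, 242.4]
jar [array([0.754, 0.007]), array([ 0.695, -0.368])]
cup [array([0.76 , 0.158])]
flipbox [array([ 0.695, -0.367]), array([0.47 , 0.388])]
```

View pics/e.png

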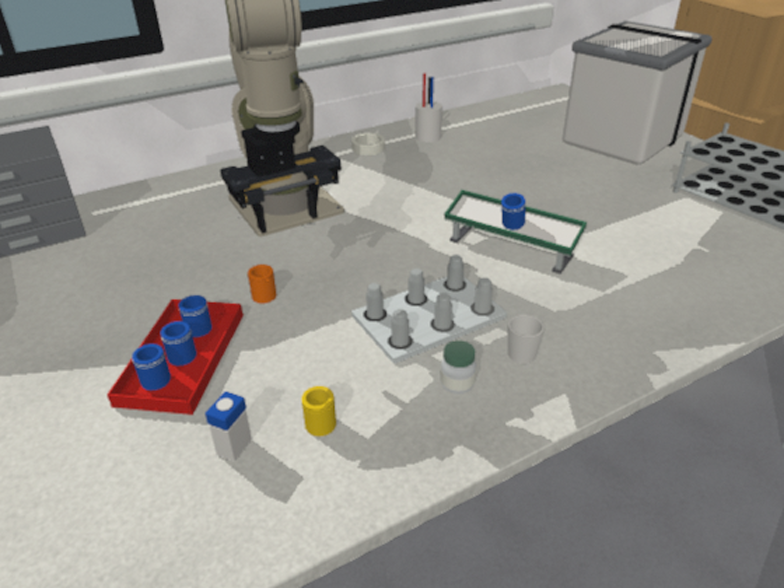

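View pics/et.png

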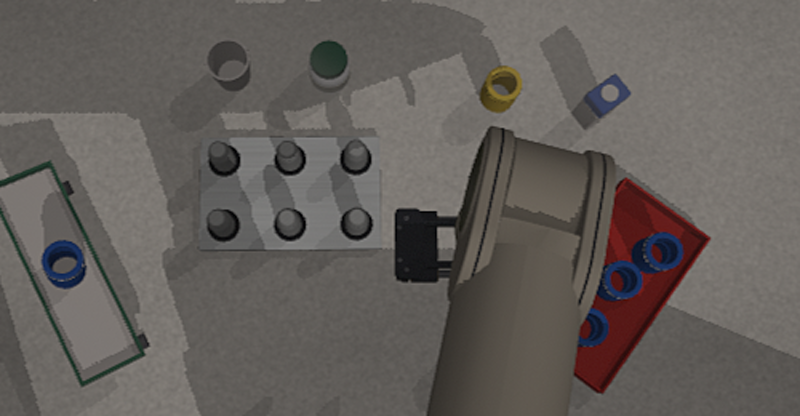

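Run:
```python
from h import *
np.set_printoptions(precision=4,suppress=True)
a=eyes.camera("scene");b=eyes.camera("top")
v=2.055
def S(t): return np.array([[np.cos(v),-np.sin(v),0],[np.sin(v),np.cos(v),0],[0,0,1]])@np.array([[np.cos(t),0,-np.sin(t)],[0,1,0],[np.sin(t),0,np.cos(t)]])
M=[]
for c in(a,b):
    e=px(c,np.array([.46,.364,.1])); m=np.zeros((420,560),np.uint8)
    hsv=cv2.cvtColor(c["image"],cv2.COLOR_RGB2HSV); w=cv2.inRange(hsv,(105,90,15),(130,255,255))
    x,y=e.astype(int); m[y-30:y+30,x-30:x+30]=(w[y-30:y+30,x-30:x+30]>0)
    k=max(cv2.findContours(cv2.morphologyEx(m,cv2.MORPH_CLOSE,np.ones((5,5))),0,2)[0],key=cv2.contourArea)
    z=np.zeros_like(m); cv2.drawContours(z,[cv2.convexHull(k)],-1,1,-1); M.append(z)
for deg in(5,10,15,20,25):
    t=np.radians(deg)
    def io(p):
        P=np.r_[circ(0,0,0,.026),circ(0,0,.064,.026)]@S(t).T+np.array([.4605,.3644,.07])+S(np.radians(15))@[p[0],p[1],0]
        o=0
        for c,m in zip((a,b),M):
            z=np.zeros_like(m); cv2.fillConvexPoly(z,np.round(hull(c,P)*16).astype(int),1,shift=4); o+=(z&m).sum()/(z|m).sum()
        return -o/2
    k=minimize(io,[0,0],method="Nelder-Mead",options=dict(initial_simplex=[[0,0],[.006,0],[0,.006]])); print(deg,k.x,-k.fun)
```

```text
5 [-0.0091 -0.0005] 0.8276932313112033
10 [-0.0042 -0.0007] 0.8629106194796323
15 [ 0.0004 -0.0001] 0.8815850815850816
20 [ 0.0027 -0.0015] 0.8718065832343718
25 [ 0.0068 -0.0001] 0.8516122763835074
```

The best-fit lean is 15°, with D centred in the channel, so it is flush. Handing in.

```bash
python3 -c "
from bench import job
print(job.close_job())"
```

```text
the job is handed in; nothing more can be done
None
```

I gauged and sorted all four blue sleeves, and handed the job in at about 56 s of the 210 s allowed.

- **Gauge results:** all four stood on the gauge together. Three stopped about 24 mm high on their pins and one went fully home.
- **Shelf:** the sleeve that went home stands upright on the shelf. Its silhouette fits best at a 15° lean, within 1 mm of the channel centre, so it sits flush.
- **Tray:** the three tight sleeves stand in the red tray. One shows about a centimetre from its earlier spot, perhaps the announced knock, but it is still upright and inside.
- **Left alone:** the jar, cup, flip-top cartridge and the orange and yellow look-alikes look unmoved.
- **Disagreeing checks:**
  - The blue-colour fit gave poor positions for some sleeves, with residuals of 5–7 pixels. I used earlier clean fits, region rows or the pictures instead.
  - The shelf sleeve's region outline overlapped the predicted flush pose only 80–88%.

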